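Unstack the circuit kit and dock every unit

TASK

The circuit kit has been left in two piles on the lab bench: take the piles apart and put every unit into the wooden tray made for its outline (long switch box, round compass, square cell holder, slim resistor block). Set each one down gently, without dropping or tipping it, near the middle of its tray, flat on the floor inside the rim and with its sides lined up with the tray's. Leave the tape roll and the multimeter where they are.

Things in the scene. Friction and masses are not known exactly. Their poses are not given: they have to be found in the camera images.
- switch_box: grey die-cast aluminium switch box, 120 mm long (its x) by 64 wide (its y) by 34 high, two tiny toggles at its +x end standing 11 mm above its top, 0.2 to 0.4 kg. Origin: centre of its underside; z up. It is the bottom of one of the two stacks: another unit rests on its flat top.
- compass: round black laboratory compass with a white dial, 66 mm diameter, 34 high, 0.13 to 0.25 kg. Origin: centre of its underside; z up. Its direction does not matter. It is the bottom of the other stack: another unit rests on its flat top.
- cell_unit: square white plastic cell holder, 44 by 44 mm, 32 high, two brass sockets 4 mm high on top, about 0.1 kg. Origin: centre of its underside; z up. It rests on top of the switch box or of the compass (underside at 34 mm).
- resistor: slim wooden resistor block, 84 mm long (its x) by 36 wide (its y) by 32 high, white ceramic bar and two brass terminals (9 mm high) on top, about 0.12 kg. Origin: centre of its underside; z up. It rests on top of the other of the two bottom units (underside at 34 mm).
- dock_long: fixed shallow wooden tray for the switch box: inside 136 mm (x) by 80 mm (y), so 8 mm of play on every side; floor 4 mm thick, walls 4 mm thick, rim 9 mm above the bench. Origin: centre of its underside; x and y along its sides, z up. 
- dock_round: fixed shallow wooden tray for the compass: inside diameter 82 mm, so 8 mm of play on every side; floor 4 mm thick, walls 4 mm thick, rim 9 mm above the bench. Origin: centre of its underside; x and y along its sides, z up. 
- dock_square: fixed shallow wooden tray for the cell holder: inside 60 by 60 mm, so 8 mm of play on every side; floor 4 mm thick, walls 4 mm thick, rim 9 mm above the bench. Origin: centre of its underside; x and y along its sides, z up. 
- dock_slim: fixed shallow wooden tray for the resistor block: inside 100 mm (x) by 52 mm (y), so 8 mm of play on every side; floor 4 mm thick, walls 4 mm thick, rim 9 mm above the bench. Origin: centre of its underside; x and y along its sides, z up. 
- tape_roll: bystander: roll of paper tape lying flat, 68 mm diameter, 22 high, loose, off to one side. Origin: centre of its underside; z up. 
- multimeter: bystander: yellow handheld multimeter lying on its back, 150 by 75 by 34 mm, loose, off to the other side. Origin: centre of its underside; z up. 
Mind the look-alikes: they are no part of the job. Several things look just like the compass: the one meant starts farthest to the robot's right.

How it is judged:
At the end, for the whole second after the job is handed in: Each of the four units stands upright on the floor of its own tray, its centre within 14 mm of the tray's centre, its sides within 0.25 rad (14 degrees) of the tray's (a half turn is the same; for the square a quarter turn; the round one is free), released and at rest (horizontal distance between switch_box and dock_long below 0.014 m and z of switch_box in the frame of dock_long between 0.001 and 0.007 m and angle between each of switch_box, compass, cell_unit, resistor's own z axis and vertical below 0.06 rad and linear speed of each of switch_box, compass, cell_unit, resistor below 0.02 m/s and angular speed of each of switch_box, compass, cell_unit, resistor below 0.1 rad/s and angle between the x axis of switch_box and the x axis of dock_long, either way round below 0.25 rad and horizontal distance between compass and dock_round below 0.014 m and z of compass in the frame of dock_round between 0.001 and 0.007 m and horizontal distance between cell_unit and dock_square below 0.014 m and z of cell_unit in the frame of dock_square between 0.001 and 0.007 m and (angle between the x axis of cell_unit and the x axis of dock_square, either way round below 0.25 rad or angle between the x axis of cell_unit and the y axis of dock_square, either way round below 0.25 rad) and horizontal distance between resistor and dock_slim below 0.014 m and z of resistor in the frame of dock_slim between 0.001 and 0.007 m and angle between the x axis of resistor and the x axis of dock_slim, either way round below 0.25 rad); the robot touches nothing.
It fails at once if a unit is dropped or thrown (moves faster than 0.6 m/s with no finger touching it) ((linear speed of switch_box above 0.6 m/s and contact force between switch_box and the fingers below 0.05 N) or (linear speed of compass above 0.6 m/s and contact force between compass and the fingers below 0.05 N) or (linear speed of cell_unit above 0.6 m/s and contact force between cell_unit and the fingers below 0.05 N) or (linear speed of resistor above 0.6 m/s and contact force between resistor and the fingers below 0.05 N)).
It fails at once if a unit is tipped by more than 0.6 rad (angle between any of switch_box, compass, cell_unit, resistor's own z axis and vertical above 0.6 rad).
It fails at once if the tape roll or the multimeter is pushed more than 20 mm from its place (distance of any of tape_roll, multimeter from where it was at the start of the episode above 0.02 m).
It also fails if it takes over 106 s, if anything falls off the work surface, if the arm or the gripper's body presses on something with over 40 N, if the wrist force passes 120 N, or if a joint passes its speed limit or range.

ROBOT

A 6-joint arm with a two-finger parallel gripper is mounted at the origin on the work surface. World frame = base frame: x ahead of the robot, y to its left, z up, the work surface at z = 0. Lengths are in m, angles in rad, forces in N, time in s.
With the tool pointing down it reaches from about 0.35 to 0.875 m from the base axis. Payload 4.2 kg.
Tool frame: the origin (TCP) lies between the finger pads; the fingertips stand 14 mm ahead of it and the grasp point (between the pads) lies 5 mm behind it; z points along the fingers, y is the line along which they close (so a half turn about z gives the same grasp; the last joint's range is limited). The gripper opens to 85 mm and grips with 20 to 120 N. Pads are 22 mm wide; open, the fingers measure 114 mm over their backs; the gripper's body (76 mm by 85 mm) begins 54 mm behind the grasp point. The pads swing forward as they close: fully open they stand 13 mm farther back than shut.
Start: joints at [-0.99, 0.385, 0.008, 0, -1.194, -0.259], TCP at [0.198, -0.593, 0.245] pointing down, gripper open.
Joint ranges: [-3.14, 3.14], [-1.21, 2.06], [-1.07, 1.41], [-3.16, 2.05], [-2.99, -0.16], [-3.1, 3.1]. Speed limits (rad/s): [2.79, 2.79, 3.14, 3.14, 3.14, 3.14].

INTERFACE

Orientations are given as a unit quaternion [w, x, y, z].
In Python, from rig import read_state, capture, finish_job gives the robot as it stands. The module is installed in compiled form; this text tells all that it offers.
- The arm moves only by the tool servo_tool, never from a script. Its argument "targets" is a list of rows, each an object with "slide": the shift along the tool's x, y, z in m, a list of three; "turn": the turn, a rotation vector about the tool's x, y, z in rad, a list of three; "gripper": the closure, from 0 (fully open) to 1 (shut). In form: [{"slide": [x, y, z], "turn": [ax, ay, az], "gripper": gripper}, ...]. A call has exactly 8 rows; each row is the pose to reach, as a shift and turn from the pose commanded when the call began, along the tool's axes at that moment; what a row does not reach only later rows make up. A row lasts 1/12 s, in which the tool goes at most 41.7 mm and 7.16 degrees, less where a joint would pass 70% of its speed; a pose out of reach is approached as far as the arm can. A call with a gripper value outside its range is refused whole. The fingers move at their own pace and stop on an object; "grip_force" is the grip in N (left out, the last holds). Time passes only in rows, so rows that repeat a pose let the fingers close, or fill a call up. It gives the time, the measured TCP pose, the force, the opening and the grip force at its end, in the units of the state.
- read_state(): the state, without advancing time (a new reading comes with each control period).
- capture(name): name is "scene" or "top"; returns a dict with "pixels" (400x640x3 uint8, blue, green, red), "K" (3x3 intrinsics, pixels), "rvec" (rotation vector, rad) and "tvec" (3), from world to camera coordinates, as OpenCV has them. Camera axes: x right, y down, z forward; pixel columns grow to the right and rows downward; lengths in m; the calibration is good to about 2 mm. A picture is of the moment at which its call begins. There is no depth.
- finish_job(): hands the job in; it is judged then, once.
The state is a dict: "clock": time; "q": joint angles; "joint_velocities": joint speeds; "effort": joint torques, N m; "tcp_pos": TCP position; "ee_rot": TCP orientation; "force": force on the tool from outside, world axes, zero at the start; "moment": the same for the moment, N m; "opening": finger opening in m; "gripper_force": force on a finger pad.
Only numpy, scipy, OpenCV 4.12 (cv2) and the standard library are available. Lean on these libraries where they do the work, as an engineer would, in place of code of your own. Each camera call takes 0.05 s, during which the arm holds its last target. There are 200 camera calls.

## Working session

There is one attempt and no reset: what is moved stays moved. The work goes in short steps, Python scripts to look and compute and a tool call to move; the robot and the scene stay as the last step left them, time stands still between calls to the robot, and variables do not carry over. Pictures are saved under pics/ and viewed, at most 19 in all, crops included, and the job is handed in when it is done.

Besides the shell and the picture viewer there is one more tool, called after "Request:" as name([rows], argument=value, ...), one row to a line, values as JSON. servo_tool: Moves the arm, as the interface text tells. Its arguments: {"type":"object","properties":{"targets":{"type":"array"},"grip_force":{"type":"number"}},"required":["targets"]}

```bash
mkdir -p pics; cat > h.py <<'E'
import numpy as np, cv2
from rig import *
def cap(n,f=None):
    c=capture(n); 
    if f: cv2.imwrite('pics/'+f,c['pixels'])
    return c
def ray(c,u,v,z):
    R=cv2.Rodrigues(np.array(c['rvec'],float))[0]; t=np.array(c['tvec'],float).ravel()
    d=R.T@np.linalg.inv(np.array(c['K']))@np.array([u,v,1.]); o=-R.T@t
    return o+d*(z-o[2])/d[2]
def proj(c,P):
    return cv2.projectPoints(np.array(P,float).reshape(-1,3),np.array(c['rvec'],float),np.array(c['tvec'],float),np.array(c['K'],float),None)[0].reshape(-1,2)
E
python3 - <<'E'
from h import *
for n in('top','scene'):
    c=cap(n,n+'0.png'); R=cv2.Rodrigues(np.array(c['rvec'],float))[0]
    print(n,c['K'][0][0],-R.T@np.array(c['tvec']).ravel(),R.tolist())
s=read_state();print({k:np.round(v,3).tolist() for k,v in s.items()})
E
```

```text
top 387.0730965683006 [ 3.74274008e-01 -7.11492543e-04  1.02997760e+00] [[-0.02487226555299371, -0.9995508296029162, -0.016718536011941385], [-0.9892364853379066, 0.027020966391781087, -0.14380905205013708], [0.14419620828082202, 0.01296172887293287, -0.9894642222445733]]
scene 450.6522345866067 [ 1.34533569 -0.35192859  0.73951665] [[0.41747697014162066, 0.9085398723728156, -0.01637924632454657], [0.5444324666143082, -0.26451890161521774, -0.7960044220885579], [-0.7275343762995894, 0.3233961208751067, -0.6050691533248913]]
{'clock': 0.1, 'q': [-0.99, 0.385, 0.007, -0.0, -1.194, -0.259], 'joint_velocities': [-0.0, -0.0, 0.001, 0.003, -0.0, 0.0], 'effort': [-0.0, -39.332, 18.893, 4.198, -0.003, 0.0], 'tcp_pos': [0.198, -0.592, 0.244], 'ee_rot': [-0.0, -0.16, 0.987, 0.001], 'force': [-0.41, -0.612, -0.062], 'moment': [0.027, 0.013, -0.04], 'gripper_force': 0.0, 'opening': 0.085}
```

View pics/top0.png

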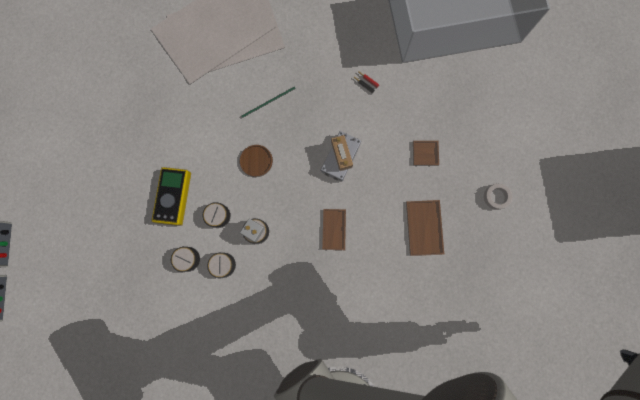

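View pics/scene0.png

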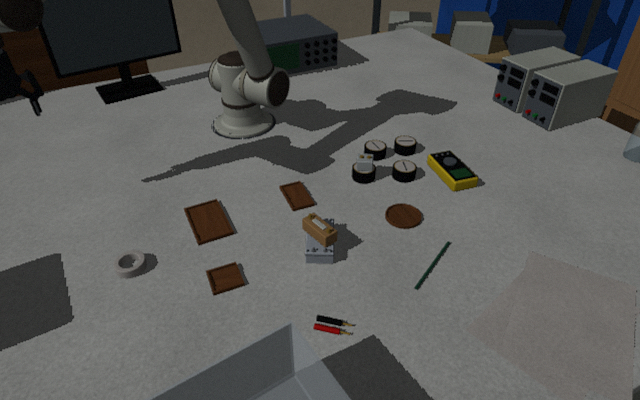

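Top view: trays are round (256,160), square (426,153), slim (334,229) and long (425,228). The resistor on the switch box is at (341,155). The cell holder is on the rightmost compass at (255,231), and the three look-alikes sit to its left. Next I'll measure them and zoom in.

```bash
python3 - <<'E'
from h import *
c=cap('top'); im=c['pixels']
hsv=cv2.cvtColor(im,cv2.COLOR_BGR2HSV)
m=((hsv[...,0]<20)&(hsv[...,1]>90)&(hsv[...,2]>30)).astype(np.uint8)*255
m[:, :200]=0; m[300:]=0;m[:130]=0
m=cv2.morphologyEx(m,cv2.MORPH_CLOSE,np.ones((3,3)))
for k in cv2.findContours(m,0,2)[0]:
    if cv2.contourArea(k)<150: continue
    P=np.array([ray(c,u,v,.009)[:2] for u,v in k[:,0]]).astype(np.float32)
    (x,y),(w,h),a=cv2.minAreaRect(P); print(np.round(cv2.minAreaRect(k)[0]),'xy',round(x,4),round(y,4),'wh',round(w,4),round(h,4),'ang',round(a,1))
a=cv2.resize(im[115:195,300:380],None,fx=6,fy=6,interpolation=2)
b=cv2.resize(im[195:275,205:285],None,fx=6,fy=6,interpolation=2)
cv2.imwrite('pics/z1.png',cv2.resize(np.hstack([a,b]),(800,400)))
s=cap('scene')['pixels']
a=cv2.resize(s[200:270,290:350],None,fx=6,fy=6,interpolation=2)
b=cv2.resize(s[135:205,340:400],None,fx=6,fy=6,interpolation=2)
cv2.imwrite('pics/z2.png',np.hstack([a,b]))
E
```

```text
[334. 229.] xy 0.4571 -0.0012 wh 0.0554 0.1007 ang 88.2
[425. 227.] xy 0.4553 -0.2411 wh 0.1384 0.0846 ang 1.0
[256. 160.] xy 0.6504 0.2058 wh 0.0847 0.0842 ang 89.8
[426. 153.] xy 0.6563 -0.2547 wh 0.0617 0.0614 ang 88.3
[342. 152.] xy 0.6672 -0.0291 wh 0.0868 0.0352 ang 14.6
```

View pics/z1.png

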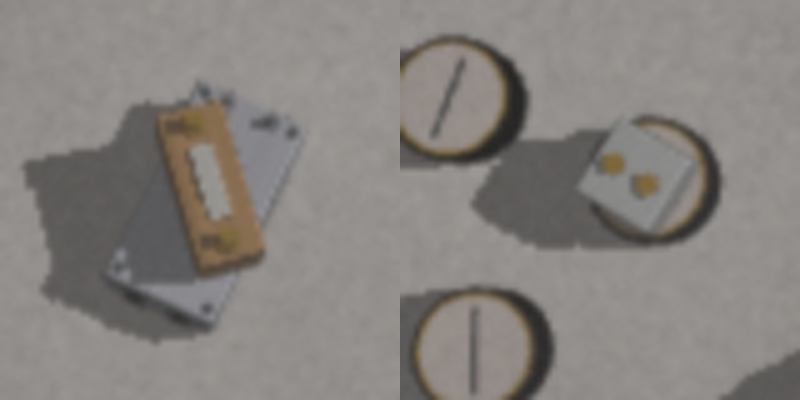

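View pics/z2.png

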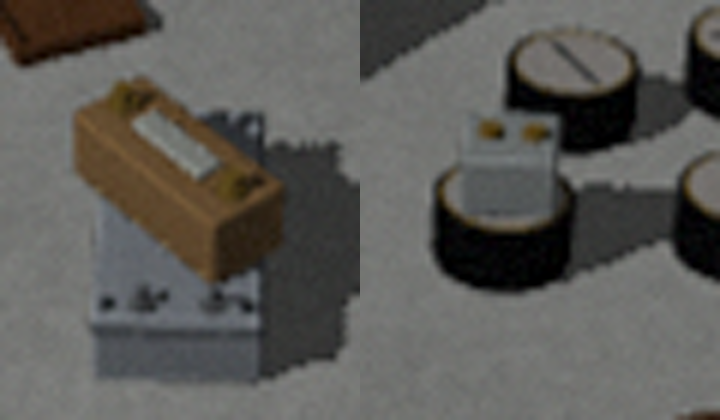

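Zoom (5x): the resistor's long axis leans about 15° from x, the box leans the other way with its toggles at the far end, and the cell is turned about 30°. I'll cast rays for these now.

```bash
cat >> h.py <<'E'
def plan(x,y,z,deg):
    """slide/turn in tool axes to reach TCP x,y,z with closing axis at deg (mod 180) in world"""
    s=read_state(); w,a,b,c=s['ee_rot']
    from scipy.spatial.transform import Rotation as Ro
    R=Ro.from_quat([a,b,c,w]).as_matrix()
    cur=np.degrees(np.arctan2(R[1,1],R[0,1])); d=(deg-cur+90)%180-90
    sl=R.T@(np.array([x,y,z])-np.array(s['tcp_pos']))
    print('t',round(s['clock'],2),'pos',np.round(s['tcp_pos'],4),'close',round(cur%180,1),'tilt',np.round(R[:2,2],3),'| slide',np.round(sl,4),'turn z',round(-np.radians(d),3),'| q1,q6',np.round(np.array(s['q'])[[0,5]],2),'open',round(s['opening'],4),'F',np.round(s['force'],1))
E
python3 - <<'E'
from h import *
c=cap('top')
def A(n,pts,off,z,sh=0):
    P=np.array([ray(c,off[0]+(u-sh)/5-.5+.1,off[1]+v/5-.5+.1,z)[:2] for u,v in pts])
    e=np.roll(P,-1,0)-P
    print(n,'ctr',P.mean(0).round(4),'len',np.linalg.norm(e,axis=1).round(4),'ang',np.degrees(np.arctan2(e[:,1],e[:,0])).round(1))
A('res',[(157,115),(220,103),(265,248),(202,268)],(300,115),.066)
A('resbar',[(190,148),(210,143),(230,215),(208,222)],(300,115),.07)
A('box',[(195,85),(303,135),(213,320),(107,275)],(300,115),.034)
A('cell',[(622,120),(692,160),(647,233),(578,188)],(205,195),.066,400)
A('sock',[(612,163),(645,185)],(205,195),.07,400)
A('compass',[(650,115),(709,179),(650,241),(588,179)],(205,195),.034,400)
plan(.63,-.03,.16,104.6)
E
```

```text
res ctr [ 0.6515 -0.0278] len [0.0331 0.0801 0.0338 0.0842] ang [ -80.6 -165.1  106.4   14.3]
resbar ctr [ 0.6509 -0.027 ] len [0.0106 0.0393 0.0118 0.0401] ang [ -77.2 -166.7  106.4   11.6]
box ctr [ 0.6498 -0.0251] len [0.0638 0.1113 0.0608 0.1138] ang [-117.4  152.8   64.9  -25.7]
cell ctr [0.456  0.2038] len [0.0411 0.0423 0.0418 0.0401] ang [-120.9  147.9   56.1  -33.1]
sock ctr [0.4563 0.206 ] len [0.0201 0.0201] ang [-124.6   55.4]
compass ctr [0.4569 0.203 ] len [0.0458 0.0436 0.046  0.0456] ang [-138.   135.6   44.5  -44.7]
t 0.25 pos [ 0.1976 -0.5927  0.2448] close 108.4 tilt [-0.     0.001] | slide [-0.5881  0.397   0.0851] turn z 0.067 | q1,q6 [-0.99 -0.26] open 0.0851 F [ 0.9 -0.5  0.6]
```

Request:
servo_tool([
  {"slide": [-0.02, 0.013, 0], "turn": [0, 0, 0.01], "gripper": 0},
  {"slide": [-0.05, 0.033, 0.005], "turn": [0, 0, 0.02], "gripper": 0},
  {"slide": [-0.08, 0.053, 0.01], "turn": [0, 0, 0.03], "gripper": 0},
  {"slide": [-0.11, 0.073, 0.015], "turn": [0, 0, 0.04], "gripper": 0},
  {"slide": [-0.14, 0.093, 0.02], "turn": [0, 0, 0.05], "gripper": 0},
  {"slide": [-0.17, 0.113, 0.025], "turn": [0, 0, 0.06], "gripper": 0},
  {"slide": [-0.2, 0.133, 0.03], "turn": [0, 0, 0.07], "gripper": 0},
  {"slide": [-0.23, 0.153, 0.035], "turn": [0, 0, 0.07], "gripper": 0},
], grip_force=40)

```text
clock: 0.92
tcp_pos: [0.3682, -0.3735, 0.2102]
ee_rot: [0.0, -0.125, 0.992, -0.0]
force: [0.6, -0.2, 0.9]
opening: 0.0855
gripper_force: 0.0
```

Request:
servo_tool([
  {"slide": [-0.03, 0.02, 0.005], "turn": [0, 0, 0], "gripper": 0},
  {"slide": [-0.06, 0.04, 0.01], "turn": [0, 0, 0], "gripper": 0},
  {"slide": [-0.09, 0.06, 0.015], "turn": [0, 0, 0], "gripper": 0},
  {"slide": [-0.12, 0.08, 0.02], "turn": [0, 0, 0], "gripper": 0},
  {"slide": [-0.15, 0.1, 0.025], "turn": [0, 0, 0], "gripper": 0},
  {"slide": [-0.18, 0.12, 0.03], "turn": [0, 0, 0], "gripper": 0},
  {"slide": [-0.2, 0.13, 0.03], "turn": [0, 0, 0], "gripper": 0},
  {"slide": [-0.21, 0.135, 0.03], "turn": [0, 0, 0], "gripper": 0},
])

```text
clock: 1.58
tcp_pos: [0.5391, -0.1897, 0.1799]
ee_rot: [-0.0, -0.127, 0.992, -0.0]
force: [0.1, 0.3, 0.4]
opening: 0.0853
gripper_force: 0.0
```

```bash
python3 - <<'E'
from h import *
plan(.651,-.028,.13,104.5)
E
```

```text
t 1.58 pos [ 0.5391 -0.1897  0.1799] close 104.6 tilt [-0. -0.] | slide [-0.149   0.1283  0.0498] turn z 0.002 | q1,q6 [-0.06 -1.26] open 0.0853 F [0.1 0.3 0.4]
```

Request:
servo_tool([
  {"slide": [-0.03, 0.025, 0.01], "turn": [0, 0, 0], "gripper": 0},
  {"slide": [-0.06, 0.05, 0.02], "turn": [0, 0, 0], "gripper": 0},
  {"slide": [-0.09, 0.077, 0.03], "turn": [0, 0, 0], "gripper": 0},
  {"slide": [-0.115, 0.1, 0.04], "turn": [0, 0, 0], "gripper": 0},
  {"slide": [-0.135, 0.117, 0.05], "turn": [0, 0, 0], "gripper": 0},
  {"slide": [-0.145, 0.125, 0.05], "turn": [0, 0, 0], "gripper": 0},
  {"slide": [-0.149, 0.128, 0.05], "turn": [0, 0, 0], "gripper": 0},
  {"slide": [-0.149, 0.128, 0.05], "turn": [0, 0, 0], "gripper": 0},
])

```text
clock: 2.25
tcp_pos: [0.6501, -0.0308, 0.1305]
ee_rot: [0.0, -0.126, 0.992, -0.0]
force: [-0.8, 0.3, 0.5]
opening: 0.0855
gripper_force: 0.0
```

```bash
python3 - <<'E'
from h import *
plan(.651,-.028,.058,104.5)
c=cap('scene'); im=c['pixels']
print(proj(c,[.651,-.028,.058]))
cv2.imwrite('pics/s1.png',cv2.resize(im[130:270,240:400],None,fx=4,fy=4,interpolation=2))
E
```

```text
t 2.25 pos [ 0.6501 -0.0308  0.1305] close 104.5 tilt [ 0. -0.] | slide [-0.0016  0.0025  0.0725] turn z -0.001 | q1,q6 [ 0.2  -1.52] open 0.0855 F [-0.8  0.3  0.5]
[[317.68397172 226.64764796]]
```

View pics/s1.png

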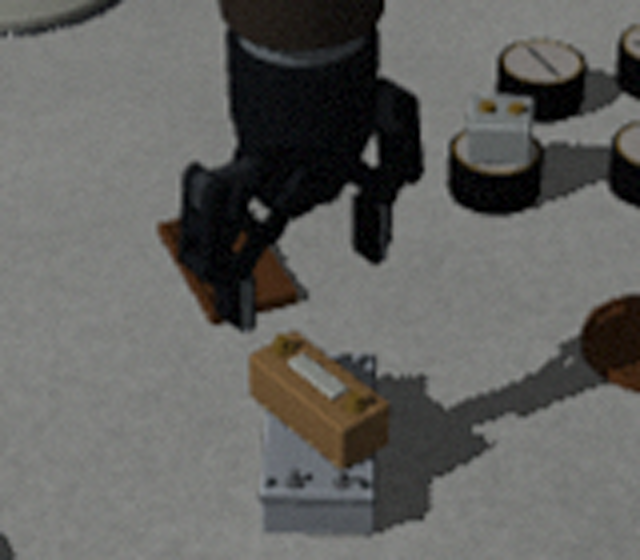

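The open gripper is over the resistor and lined up with it. Fingertips are at crop (235,325) and (375,260). I'll go down and close.

Request:
servo_tool([
  {"slide": [0, 0.001, 0.01], "turn": [0, 0, 0], "gripper": 0},
  {"slide": [-0.001, 0.002, 0.025], "turn": [0, 0, 0], "gripper": 0},
  {"slide": [-0.001, 0.002, 0.04], "turn": [0, 0, 0], "gripper": 0},
  {"slide": [-0.001, 0.002, 0.055], "turn": [0, 0, 0], "gripper": 0},
  {"slide": [-0.001, 0.002, 0.065], "turn": [0, 0, 0], "gripper": 0},
  {"slide": [-0.001, 0.002, 0.071], "turn": [0, 0, 0], "gripper": 0},
  {"slide": [-0.001, 0.002, 0.071], "turn": [0, 0, 0], "gripper": 0},
  {"slide": [-0.001, 0.002, 0.071], "turn": [0, 0, 0], "gripper": 0},
])

```text
clock: 2.97
tcp_pos: [0.6502, -0.0292, 0.0596]
ee_rot: [0.0, -0.125, 0.992, -0.0]
force: [0.2, 0.2, 0.7]
opening: 0.0853
gripper_force: 0.0
```

```bash
python3 - <<'E'
from h import *
c=cap('scene'); s=read_state()
p=np.array(s['tcp_pos']); y=np.array([np.cos(np.radians(104.5)),np.sin(np.radians(104.5)),0])
for z in (.12,.125,.13):
    print(z,proj(c,[np.array([.6501,-.0308,z-.014])-y*.045,np.array([.6501,-.0308,z-.014])+y*.045]).tolist())
plan(.651,-.028,.058,104.5)
E
```

```text
0.12 [[300.13632685270665, 219.06915857939913], [331.56810033097753, 202.20083151739598]]
0.125 [[300.0648199728866, 217.30051834394786], [331.5936841121973, 200.4596560853309]]
0.13 [[299.9928645688865, 215.52078437998537], [331.6194212792621, 198.708041552704]]
t 3.02 pos [ 0.6506 -0.029   0.0601] close 104.4 tilt [ 0.001 -0.   ] | slide [-0.0006  0.0009  0.0021] turn z -0.001 | q1,q6 [ 0.2  -1.52] open 0.0857 F [-1.1  0.2  0.4]
```

Request:
servo_tool([
  {"slide": [0, 0.001, 0.004], "turn": [0, 0, 0], "gripper": 0},
  {"slide": [0, 0.001, 0.004], "turn": [0, 0, 0], "gripper": 0.3},
  {"slide": [0, 0.001, 0.004], "turn": [0, 0, 0], "gripper": 0.5},
  {"slide": [0, 0.001, 0.004], "turn": [0, 0, 0], "gripper": 0.8},
  {"slide": [0, 0.001, 0.004], "turn": [0, 0, 0], "gripper": 1},
  {"slide": [0, 0.001, 0.004], "turn": [0, 0, 0], "gripper": 1},
  {"slide": [0, 0.001, 0.004], "turn": [0, 0, 0], "gripper": 1},
  {"slide": [0, 0.001, 0.004], "turn": [0, 0, 0], "gripper": 1},
])

```text
clock: 3.68
tcp_pos: [0.6502, -0.0275, 0.0558]
ee_rot: [0.0, -0.126, 0.992, -0.0]
force: [-0.0, 0.5, 2.5]
opening: 0.0354
gripper_force: 41.7
```

Request:
servo_tool([
  {"slide": [0, 0, 0], "turn": [0, 0, 0], "gripper": 1},
  {"slide": [0, 0, -0.003], "turn": [0, 0, 0], "gripper": 1},
  {"slide": [0, 0, -0.01], "turn": [0, 0, 0], "gripper": 1},
  {"slide": [0, 0, -0.02], "turn": [0, 0, 0], "gripper": 1},
  {"slide": [0, 0, -0.035], "turn": [0, 0, 0], "gripper": 1},
  {"slide": [0, 0, -0.05], "turn": [0, 0, 0], "gripper": 1},
  {"slide": [0, 0, -0.06], "turn": [0, 0, 0], "gripper": 1},
  {"slide": [0, 0, -0.065], "turn": [0, 0, 0], "gripper": 1},
])

```text
clock: 4.35
tcp_pos: [0.6508, -0.0277, 0.1227]
ee_rot: [0.002, -0.126, 0.992, -0.0]
force: [0.3, 0.3, -1.1]
opening: 0.0355
gripper_force: 41.4
```

```bash
python3 - <<'E'
from h import *
plan(.457,-.001,.1,88.2)
c=cap('top'); s=cap('scene')
a=cv2.resize(s['pixels'][150:270,260:380],(480,480),interpolation=2)
b=cv2.resize(c['pixels'][100:220,280:360],(320,480),interpolation=2)
cv2.imwrite('pics/s2.png',np.hstack([a,b]))
E
```

```text
t 4.35 pos [ 0.6508 -0.0277  0.1227] close 104.4 tilt [0.003 0.   ] | slide [0.1811 0.0741 0.0221] turn z 0.283 | q1,q6 [ 0.21 -1.52] open 0.0355 F [ 0.3  0.3 -1.1]
```

View pics/s2.png

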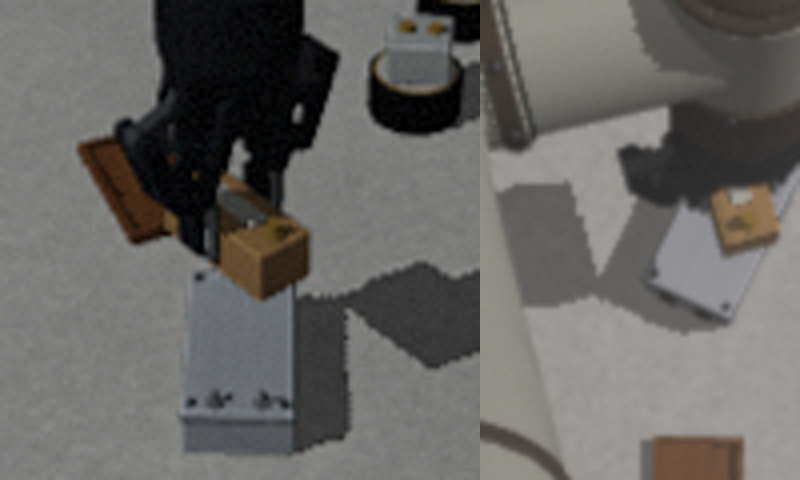

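The resistor is lifted level, and the switch box below hasn't moved. On to the slim tray.

Request:
servo_tool([
  {"slide": [0.015, 0.006, 0], "turn": [0, 0, 0.03], "gripper": 1},
  {"slide": [0.045, 0.018, 0], "turn": [0, 0, 0.07], "gripper": 1},
  {"slide": [0.08, 0.032, 0], "turn": [0, 0, 0.13], "gripper": 1},
  {"slide": [0.115, 0.046, 0.005], "turn": [0, 0, 0.19], "gripper": 1},
  {"slide": [0.145, 0.06, 0.01], "turn": [0, 0, 0.24], "gripper": 1},
  {"slide": [0.168, 0.069, 0.018], "turn": [0, 0, 0.27], "gripper": 1},
  {"slide": [0.178, 0.073, 0.025], "turn": [0, 0, 0.28], "gripper": 1},
  {"slide": [0.181, 0.074, 0.03], "turn": [0, 0, 0.283], "gripper": 1},
])

```text
clock: 5.12
tcp_pos: [0.4529, -0.0015, 0.0894]
ee_rot: [-0.002, 0.016, 1.0, -0.0]
force: [-0.5, 0.4, -2.0]
opening: 0.0352
gripper_force: 41.3
```

Request:
servo_tool([
  {"slide": [0, 0, 0], "turn": [0, 0, 0], "gripper": 1},
  {"slide": [0, 0, 0.01], "turn": [0, 0, 0], "gripper": 1},
  {"slide": [0, 0, 0.02], "turn": [0, 0, 0], "gripper": 1},
  {"slide": [0, 0, 0.03], "turn": [0, 0, 0], "gripper": 1},
  {"slide": [0, 0, 0.035], "turn": [0, 0, 0], "gripper": 1},
  {"slide": [0, 0, 0.04], "turn": [0, 0, 0], "gripper": 1},
  {"slide": [0, 0, 0.045], "turn": [0, 0, 0], "gripper": 1},
  {"slide": [0, 0, 0.045], "turn": [0, 0, 0], "gripper": 1},
])

```text
clock: 5.78
tcp_pos: [0.4562, -0.0013, 0.0445]
ee_rot: [-0.001, 0.016, 1.0, -0.0]
force: [-0.3, -0.1, -1.7]
opening: 0.0353
gripper_force: 41.3
```

```bash
python3 - <<'E'
from h import *
plan(.457,-.001,.026,88.2)
s=cap('scene')
cv2.imwrite('pics/s3.png',cv2.resize(s['pixels'][140:240,240:360],(720,600),interpolation=2))
E
```

```text
t 5.78 pos [ 0.4562 -0.0013  0.0445] close 88.2 tilt [-0.001 -0.   ] | slide [-0.0008  0.0003  0.0185] turn z -0.0 | q1,q6 [ 0.36 -1.96] open 0.0353 F [-0.3 -0.1 -1.7]
```

View pics/s3.png

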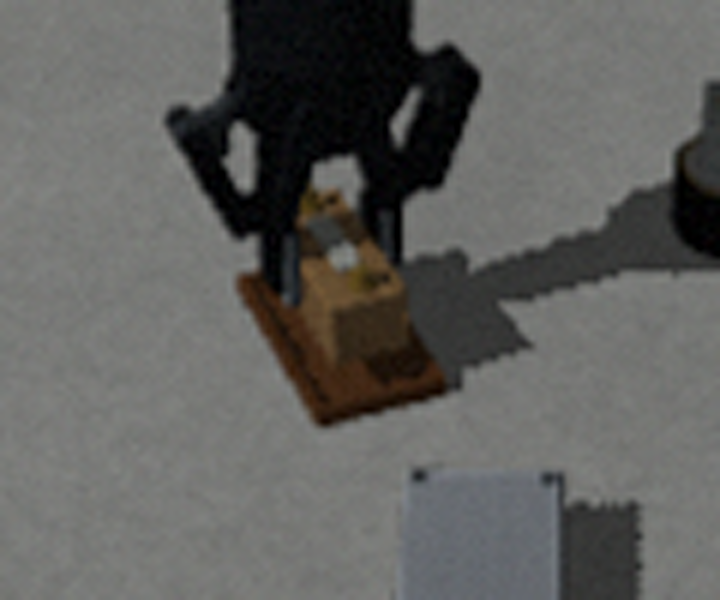

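The block hangs over the slim tray, aligned and about 18 mm up. I'll lower it slowly.

Request:
servo_tool([
  {"slide": [-0.001, 0, 0.005], "turn": [0, 0, 0], "gripper": 1},
  {"slide": [-0.001, 0, 0.009], "turn": [0, 0, 0], "gripper": 1},
  {"slide": [-0.001, 0, 0.013], "turn": [0, 0, 0], "gripper": 1},
  {"slide": [-0.001, 0, 0.015], "turn": [0, 0, 0], "gripper": 1},
  {"slide": [-0.001, 0, 0.017], "turn": [0, 0, 0], "gripper": 1},
  {"slide": [-0.001, 0, 0.018], "turn": [0, 0, 0], "gripper": 1},
  {"slide": [-0.001, 0, 0.0185], "turn": [0, 0, 0], "gripper": 1},
  {"slide": [-0.001, 0, 0.019], "turn": [0, 0, 0], "gripper": 1},
])

```text
clock: 6.5
tcp_pos: [0.4572, -0.0011, 0.0263]
ee_rot: [0.0, 0.016, 1.0, 0.0]
force: [-0.3, 0.6, -1.7]
opening: 0.0356
gripper_force: 41.3
```

Not down yet. A little more, still gripped.

Request:
servo_tool([
  {"slide": [0, 0, 0.0005], "turn": [0, 0, 0], "gripper": 1},
  {"slide": [0, 0, 0.001], "turn": [0, 0, 0], "gripper": 1},
  {"slide": [0, 0, 0.001], "turn": [0, 0, 0], "gripper": 1},
  {"slide": [0, 0, 0.0015], "turn": [0, 0, 0], "gripper": 1},
  {"slide": [0, 0, 0.0015], "turn": [0, 0, 0], "gripper": 1},
  {"slide": [0, 0, 0.0015], "turn": [0, 0, 0], "gripper": 1},
  {"slide": [0, 0, 0.0015], "turn": [0, 0, 0], "gripper": 1},
  {"slide": [0, 0, 0.0015], "turn": [0, 0, 0], "gripper": 1},
])

```text
clock: 7.17
tcp_pos: [0.4573, -0.0011, 0.0257]
ee_rot: [0.0, 0.015, 1.0, 0.0]
force: [-1.8, 0.7, 8.0]
opening: 0.0353
gripper_force: 42.4
```

Contact (8 N). Release and rise.

Request:
servo_tool([
  {"slide": [0, 0, 0], "turn": [0, 0, 0], "gripper": 0.5},
  {"slide": [0, 0, 0], "turn": [0, 0, 0], "gripper": 0.4},
  {"slide": [0, 0, 0], "turn": [0, 0, 0], "gripper": 0.2},
  {"slide": [0, 0, 0], "turn": [0, 0, 0], "gripper": 0},
  {"slide": [0, 0, 0], "turn": [0, 0, 0], "gripper": 0},
  {"slide": [0, 0, -0.01], "turn": [0, 0, 0], "gripper": 0},
  {"slide": [0, 0, -0.035], "turn": [0, 0, 0], "gripper": 0},
  {"slide": [0, 0, -0.07], "turn": [0, 0, 0], "gripper": 0},
])

```text
clock: 7.83
tcp_pos: [0.4551, -0.0018, 0.0933]
ee_rot: [-0.004, 0.016, 1.0, -0.001]
force: [1.8, -0.3, -0.5]
opening: 0.0854
gripper_force: 0.0
```

```bash
python3 - <<'E'
from h import *
plan(.456,.2045,.11,57)
plan(.456,.2045,.11,147)
E
```

```text
t 7.83 pos [ 0.4551 -0.0018  0.0933] close 88.2 tilt [-0.007 -0.002] | slide [ 0.0058  0.2062 -0.0171] turn z 0.544 | q1,q6 [ 0.35 -1.96] open 0.0854 F [ 1.8 -0.3 -0.5]
t 7.83 pos [ 0.4551 -0.0018  0.0933] close 88.2 tilt [-0.007 -0.002] | slide [ 0.0058  0.2062 -0.0171] turn z -1.027 | q1,q6 [ 0.35 -1.96] open 0.0854 F [ 1.8 -0.3 -0.5]
```

Request:
servo_tool([
  {"slide": [0, 0.015, -0.02], "turn": [0, 0, -0.12], "gripper": 0},
  {"slide": [0.001, 0.045, -0.025], "turn": [0, 0, -0.24], "gripper": 0},
  {"slide": [0.002, 0.08, -0.025], "turn": [0, 0, -0.36], "gripper": 0},
  {"slide": [0.002, 0.115, -0.025], "turn": [0, 0, -0.48], "gripper": 0},
  {"slide": [0.003, 0.15, -0.025], "turn": [0, 0, -0.6], "gripper": 0},
  {"slide": [0.003, 0.18, -0.025], "turn": [0, 0, -0.72], "gripper": 0},
  {"slide": [0.004, 0.198, -0.02], "turn": [0, 0, -0.84], "gripper": 0},
  {"slide": [0.004, 0.206, -0.017], "turn": [0, 0, -0.96], "gripper": 0},
])

```text
clock: 8.5
tcp_pos: [0.4597, 0.2076, 0.1116]
ee_rot: [0.0, -0.452, 0.892, 0.0]
force: [-0.4, -0.6, 0.2]
opening: 0.085
gripper_force: 0.0
```

Request:
servo_tool([
  {"slide": [0, 0, 0], "turn": [0, 0, -0.06], "gripper": 0},
  {"slide": [0, 0, 0], "turn": [0, 0, -0.067], "gripper": 0},
  {"slide": [0, 0, 0], "turn": [0, 0, -0.067], "gripper": 0},
  {"slide": [0, 0, 0], "turn": [0, 0, -0.067], "gripper": 0},
  {"slide": [0, 0, 0], "turn": [0, 0, -0.067], "gripper": 0},
  {"slide": [0, 0, 0], "turn": [0, 0, -0.067], "gripper": 0},
  {"slide": [0, 0, 0], "turn": [0, 0, -0.067], "gripper": 0},
  {"slide": [0, 0, 0], "turn": [0, 0, -0.067], "gripper": 0},
])

```text
clock: 9.17
tcp_pos: [0.4596, 0.2046, 0.1119]
ee_rot: [0.0, -0.477, 0.879, 0.0]
force: [-0.8, -0.2, 0.1]
opening: 0.0853
gripper_force: 0.0
```

```bash
python3 - <<'E'
from h import *
plan(.456,.2045,.055,147)
s=cap('scene')
cv2.imwrite('pics/s4.png',cv2.resize(s['pixels'][100:220,260:420],(800,600),interpolation=2))
E
```

```text
t 9.17 pos [0.4596 0.2046 0.1119] close 147.0 tilt [0. 0.] | slide [0.0021 0.003  0.0569] turn z 0.0 | q1,q6 [ 0.74 -1.32] open 0.0853 F [-0.8 -0.2  0.1]
```

View pics/s4.png

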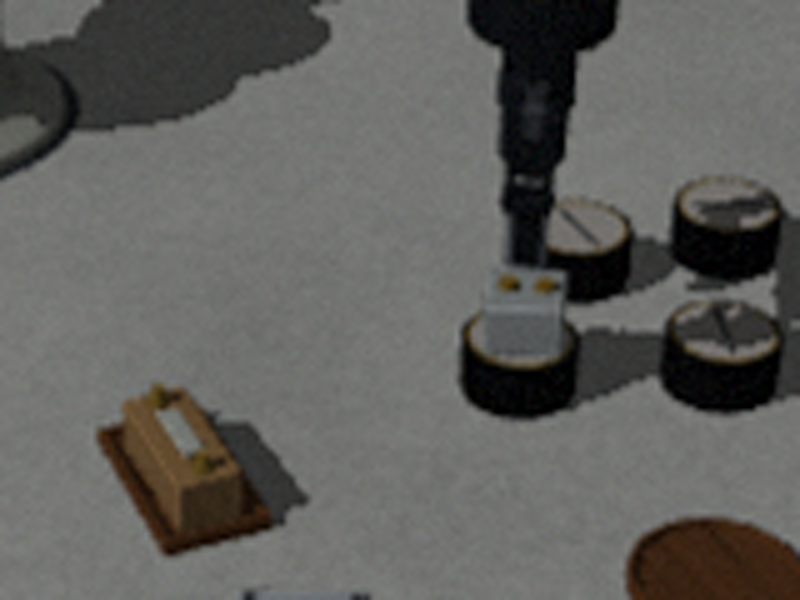

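The resistor sits flat and straight in its tray. The gripper is over the cell, squared to it. Going down and closing.

Request:
servo_tool([
  {"slide": [0.001, 0.001, 0.01], "turn": [0, 0, 0], "gripper": 0},
  {"slide": [0.002, 0.003, 0.025], "turn": [0, 0, 0], "gripper": 0},
  {"slide": [0.002, 0.003, 0.04], "turn": [0, 0, 0], "gripper": 0},
  {"slide": [0.002, 0.003, 0.05], "turn": [0, 0, 0], "gripper": 0},
  {"slide": [0.002, 0.003, 0.055], "turn": [0, 0, 0], "gripper": 0},
  {"slide": [0.002, 0.003, 0.057], "turn": [0, 0, 0], "gripper": 0},
  {"slide": [0.002, 0.003, 0.057], "turn": [0, 0, 0], "gripper": 0.3},
  {"slide": [0.002, 0.003, 0.057], "turn": [0, 0, 0], "gripper": 0.4},
])

```text
clock: 9.88
tcp_pos: [0.4564, 0.2051, 0.0553]
ee_rot: [0.0, -0.478, 0.879, 0.0]
force: [-0.4, -0.1, 1.1]
opening: 0.0641
gripper_force: 0.0
```

Request:
servo_tool([
  {"slide": [0, 0, 0], "turn": [0, 0, 0], "gripper": 0.6},
  {"slide": [0, 0, 0], "turn": [0, 0, 0], "gripper": 0.8},
  {"slide": [0, 0, 0], "turn": [0, 0, 0], "gripper": 1},
  {"slide": [0, 0, 0], "turn": [0, 0, 0], "gripper": 1},
  {"slide": [0, 0, 0], "turn": [0, 0, 0], "gripper": 1},
  {"slide": [0, 0, -0.003], "turn": [0, 0, 0], "gripper": 1},
  {"slide": [0, 0, -0.01], "turn": [0, 0, 0], "gripper": 1},
  {"slide": [0, 0, -0.02], "turn": [0, 0, 0], "gripper": 1},
], grip_force=30)

```text
clock: 10.55
tcp_pos: [0.455, 0.2041, 0.0742]
ee_rot: [-0.002, -0.477, 0.879, -0.0]
force: [-0.6, 0.3, -1.4]
opening: 0.0431
gripper_force: 31.6
```

Request:
servo_tool([
  {"slide": [0, 0, -0.01], "turn": [0, 0, 0], "gripper": 1},
  {"slide": [0, 0, -0.02], "turn": [0, 0, 0], "gripper": 1},
  {"slide": [0, 0, -0.035], "turn": [0, 0, 0], "gripper": 1},
  {"slide": [0, 0, -0.05], "turn": [0, 0, 0], "gripper": 1},
  {"slide": [0, 0, -0.06], "turn": [0, 0, 0], "gripper": 1},
  {"slide": [0, 0, -0.07], "turn": [0, 0, 0], "gripper": 1},
  {"slide": [0, 0, -0.075], "turn": [0, 0, 0], "gripper": 1},
  {"slide": [0, 0, -0.075], "turn": [0, 0, 0], "gripper": 1},
])

```text
clock: 11.22
tcp_pos: [0.4563, 0.2051, 0.151]
ee_rot: [0.001, -0.478, 0.879, 0.0]
force: [0.9, -0.2, -0.4]
opening: 0.0431
gripper_force: 31.7
```

```bash
python3 - <<'E'
from h import *
plan(.656,-.255,.11,-1.8)
s=cap('scene'); print(proj(s,read_state()['tcp_pos']))
cv2.imwrite('pics/s5.png',cv2.resize(s['pixels'][80:240,280:440],(480,480),interpolation=2))
E
```

```text
t 11.22 pos [0.4563 0.2051 0.151 ] close 147.1 tilt [0.002 0.001] | slide [ 0.2776 -0.4178  0.0406] turn z -0.544 | q1,q6 [ 0.75 -1.32] open 0.0431 F [ 0.9 -0.2 -0.4]
[[365.65675607 130.12853296]]
```

View pics/s5.png

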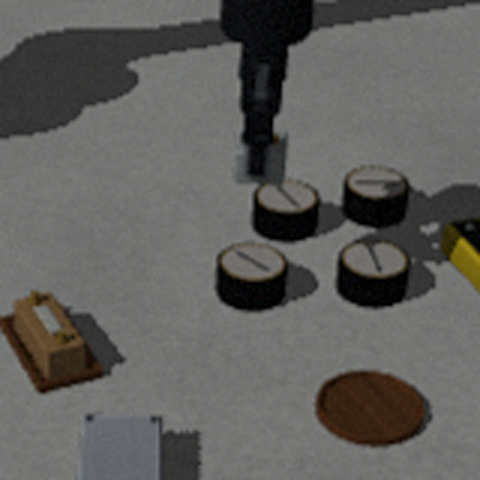

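The cell is lifted level and the compass below is undisturbed. Carrying it to the square tray.

Request:
servo_tool([
  {"slide": [0.006, -0.009, 0], "turn": [0, 0, -0.02], "gripper": 1},
  {"slide": [0.018, -0.027, 0], "turn": [0, 0, -0.04], "gripper": 1},
  {"slide": [0.036, -0.054, 0], "turn": [0, 0, -0.08], "gripper": 1},
  {"slide": [0.056, -0.084, 0], "turn": [0, 0, -0.12], "gripper": 1},
  {"slide": [0.076, -0.114, 0], "turn": [0, 0, -0.16], "gripper": 1},
  {"slide": [0.096, -0.144, 0], "turn": [0, 0, -0.2], "gripper": 1},
  {"slide": [0.116, -0.174, 0], "turn": [0, 0, -0.24], "gripper": 1},
  {"slide": [0.136, -0.204, 0], "turn": [0, 0, -0.28], "gripper": 1},
])

```text
clock: 11.93
tcp_pos: [0.5529, -0.022, 0.1487]
ee_rot: [-0.001, -0.596, 0.803, 0.001]
force: [0.5, -0.2, -0.8]
opening: 0.0432
gripper_force: 31.6
```

```bash
python3 - <<'E'
from h import *
plan(.656,-.255,.11,-1.8)
E
```

```text
t 11.93 pos [ 0.5529 -0.022   0.1487] close 163.2 tilt [-0.002 -0.   ] | slide [ 0.1932 -0.1661  0.0385] turn z -0.262 | q1,q6 [ 0.25 -0.55] open 0.0432 F [ 0.5 -0.2 -0.8]
```

Request:
servo_tool([
  {"slide": [0.024, -0.02, 0], "turn": [0, 0, -0.04], "gripper": 1},
  {"slide": [0.052, -0.044, 0], "turn": [0, 0, -0.08], "gripper": 1},
  {"slide": [0.08, -0.068, 0.005], "turn": [0, 0, -0.12], "gripper": 1},
  {"slide": [0.108, -0.092, 0.01], "turn": [0, 0, -0.16], "gripper": 1},
  {"slide": [0.134, -0.115, 0.018], "turn": [0, 0, -0.2], "gripper": 1},
  {"slide": [0.156, -0.134, 0.026], "turn": [0, 0, -0.24], "gripper": 1},
  {"slide": [0.172, -0.148, 0.034], "turn": [0, 0, -0.26], "gripper": 1},
  {"slide": [0.182, -0.157, 0.038], "turn": [0, 0, -0.262], "gripper": 1},
])

```text
clock: 12.6
tcp_pos: [0.6496, -0.2422, 0.1085]
ee_rot: [-0.001, -0.695, 0.719, 0.002]
force: [-0.1, 1.4, -1.7]
opening: 0.044
gripper_force: 31.6
```

Request:
servo_tool([
  {"slide": [0, 0, 0], "turn": [0, 0, 0], "gripper": 1},
  {"slide": [0, 0, 0], "turn": [0, 0, 0], "gripper": 1},
  {"slide": [0, 0, 0.01], "turn": [0, 0, 0], "gripper": 1},
  {"slide": [0, 0, 0.025], "turn": [0, 0, 0], "gripper": 1},
  {"slide": [0, 0, 0.04], "turn": [0, 0, 0], "gripper": 1},
  {"slide": [0, 0, 0.055], "turn": [0, 0, 0], "gripper": 1},
  {"slide": [0, 0, 0.06], "turn": [0, 0, 0], "gripper": 1},
  {"slide": [0, 0, 0.06], "turn": [0, 0, 0], "gripper": 1},
])

```text
clock: 13.27
tcp_pos: [0.6492, -0.2386, 0.0501]
ee_rot: [-0.001, -0.696, 0.718, 0.002]
force: [0.3, 0.1, -1.1]
opening: 0.0433
gripper_force: 31.6
```

```bash
python3 - <<'E'
from h import *
plan(.656,-.255,.0255,-1.8)
s=cap('scene')
cv2.imwrite('pics/s6.png',cv2.resize(s['pixels'][220:320,170:290],(600,500),interpolation=2))
E
```

```text
t 13.27 pos [ 0.6492 -0.2386  0.0501] close 178.2 tilt [-0.004  0.001] | slide [ 0.0162 -0.0074  0.0246] turn z -0.0 | q1,q6 [-0.12  0.09] open 0.0433 F [ 0.3  0.1 -1.1]
```

View pics/s6.png

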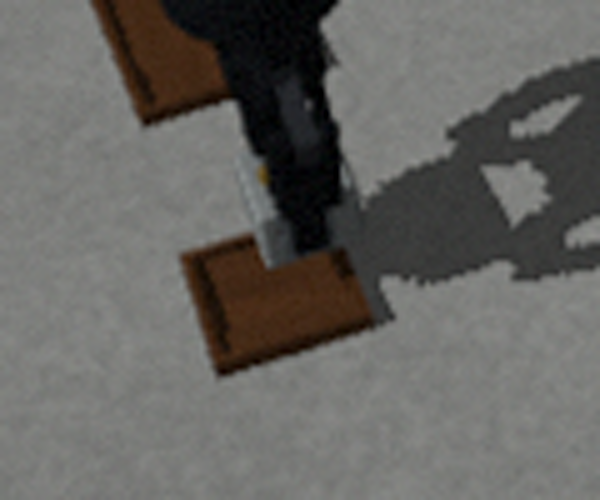

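It needs 18 mm of shift, which agrees with the plan numbers. I'll shift first, then lower.

Request:
servo_tool([
  {"slide": [0.006, -0.003, 0], "turn": [0, 0, 0], "gripper": 1},
  {"slide": [0.012, -0.006, 0], "turn": [0, 0, 0], "gripper": 1},
  {"slide": [0.0165, -0.0075, 0], "turn": [0, 0, 0], "gripper": 1},
  {"slide": [0.0165, -0.0075, 0.005], "turn": [0, 0, 0], "gripper": 1},
  {"slide": [0.0165, -0.0075, 0.01], "turn": [0, 0, 0], "gripper": 1},
  {"slide": [0.0165, -0.0075, 0.015], "turn": [0, 0, 0], "gripper": 1},
  {"slide": [0.0165, -0.0075, 0.019], "turn": [0, 0, 0], "gripper": 1},
  {"slide": [0.0165, -0.0075, 0.022], "turn": [0, 0, 0], "gripper": 1},
])

```text
clock: 13.98
tcp_pos: [0.6569, -0.2566, 0.0287]
ee_rot: [-0.0, -0.695, 0.719, 0.001]
force: [-0.5, 0.2, -1.8]
opening: 0.0434
gripper_force: 31.6
```

Request:
servo_tool([
  {"slide": [0, 0, 0.001], "turn": [0, 0, 0], "gripper": 1},
  {"slide": [0, 0, 0.002], "turn": [0, 0, 0], "gripper": 1},
  {"slide": [0, 0, 0.0025], "turn": [0, 0, 0], "gripper": 1},
  {"slide": [0, 0, 0.003], "turn": [0, 0, 0], "gripper": 1},
  {"slide": [0, 0, 0.0035], "turn": [0, 0, 0], "gripper": 1},
  {"slide": [0, 0, 0.0035], "turn": [0, 0, 0], "gripper": 1},
  {"slide": [0, 0, 0.0035], "turn": [0, 0, 0], "gripper": 1},
  {"slide": [0, 0, 0.0035], "turn": [0, 0, 0], "gripper": 1},
])

```text
clock: 14.65
tcp_pos: [0.6575, -0.2568, 0.0265]
ee_rot: [0.0, -0.695, 0.719, -0.0]
force: [0.9, 0.2, -0.4]
opening: 0.0434
gripper_force: 31.6
```

Request:
servo_tool([
  {"slide": [0, 0, 0.0005], "turn": [0, 0, 0], "gripper": 1},
  {"slide": [0, 0, 0.001], "turn": [0, 0, 0], "gripper": 1},
  {"slide": [0, 0, 0.001], "turn": [0, 0, 0], "gripper": 1},
  {"slide": [0, 0, 0.0015], "turn": [0, 0, 0], "gripper": 1},
  {"slide": [0, 0, 0.0015], "turn": [0, 0, 0], "gripper": 1},
  {"slide": [0, 0, 0.002], "turn": [0, 0, 0], "gripper": 1},
  {"slide": [0, 0, 0.002], "turn": [0, 0, 0], "gripper": 1},
  {"slide": [0, 0, 0.002], "turn": [0, 0, 0], "gripper": 1},
])

```text
clock: 15.32
tcp_pos: [0.6576, -0.2568, 0.0257]
ee_rot: [0.0, -0.695, 0.719, -0.0]
force: [-2.5, 1.5, 6.8]
opening: 0.0438
gripper_force: 32.6
```

Request:
servo_tool([
  {"slide": [0, 0, 0], "turn": [0, 0, 0], "gripper": 0.4},
  {"slide": [0, 0, 0], "turn": [0, 0, 0], "gripper": 0.3},
  {"slide": [0, 0, 0], "turn": [0, 0, 0], "gripper": 0.1},
  {"slide": [0, 0, 0], "turn": [0, 0, 0], "gripper": 0},
  {"slide": [0, 0, 0], "turn": [0, 0, 0], "gripper": 0},
  {"slide": [0, 0, -0.01], "turn": [0, 0, 0], "gripper": 0},
  {"slide": [0, 0, -0.04], "turn": [0, 0, 0], "gripper": 0},
  {"slide": [0, 0, -0.08], "turn": [0, 0, 0], "gripper": 0},
])

```text
clock: 15.98
tcp_pos: [0.6551, -0.2562, 0.1016]
ee_rot: [-0.002, -0.695, 0.719, 0.004]
force: [0.6, 0.3, -0.0]
opening: 0.0852
gripper_force: 0.0
```

```bash
python3 - <<'E'
from h import *
c=cap('top'); im=c['pixels']
a=cv2.resize(im[110:200,295:375],(533,600),interpolation=2) 
b=cv2.resize(im[195:265,225:285],(257,300),interpolation=2)
d=cv2.resize(im[120:190,390:450],(257,300),interpolation=2)
cv2.imwrite('pics/t2.png',np.hstack([a,np.vstack([b,d])]))
# compass dial: bright disc
g=cv2.cvtColor(im,cv2.COLOR_BGR2GRAY)
hsv=cv2.cvtColor(im,cv2.COLOR_BGR2HSV)
# all compass body dark+dial : use dark ring contour
m=(g<70).astype(np.uint8)*255; m[:200]=0;m[260:]=0;m[:,:232]=0;m[:,285:]=0
k=max(cv2.findContours(m,0,2)[0],key=cv2.contourArea); print(cv2.boundingRect(k), cv2.minEnclosingCircle(k))
plan(.65,-.025,.11,63.5)
E
```

```text
(265, 224, 4, 14) ((265.5, 230.5), 6.5193023681640625)
t 16.03 pos [ 0.6613 -0.2584  0.1147] close 178.2 tilt [ 0.012 -0.005] | slide [-0.233   0.0185  0.0033] turn z -1.139 | q1,q6 [-0.14  0.11] open 0.0855 F [ 2.8 -1.3  6.8]
```

View pics/t2.png

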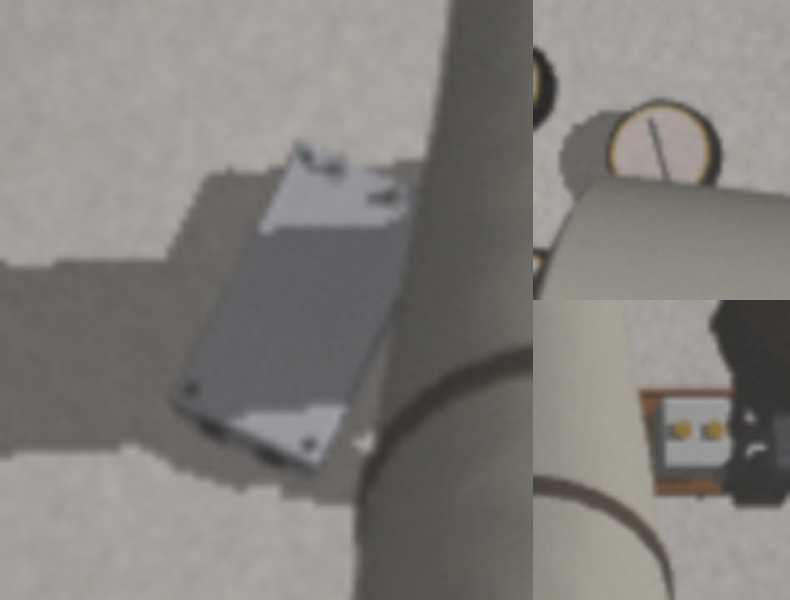

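The cell is square in its tray. The box is partly hidden by the arm: its top corners are at crop (295,142), (172,400) and (320,460). The compass is clear.

```bash
python3 - <<'E'
from h import *
c=cap('top')
f=lambda u,v:ray(c,295+u/6.667-.42,110+v/6.667-.42,.034)[:2]
TL,BL,BR=f(295,142),f(172,402),f(322,460)
L=TL-BL; W=BR-BL
print(np.linalg.norm(L),np.linalg.norm(W),np.degrees([np.arctan2(L[1],L[0]),np.arctan2(W[1],W[0])]))
print('ctr',(TL+BR)/2)
s=cap('scene'); im=s['pixels']
# box in scene: corners from z2 crop (6x, off 290,200)
g=lambda u,v,z:ray(s,290+u/6-.42,200+v/6-.42,z)[:2]
a,b=g(92,325,.034),g(260,325,.034); print('far end scene',a,b,np.linalg.norm(a-b),'mid',(a+b)/2)
d=(BL-TL)/np.linalg.norm(L); print('ctr from scene end',(a+b)/2+.06*d)
plan(.65,-.025,.11,63.5)
E
```

```text
0.11726826582525789 0.06366746668210431 [ -26.14972438 -113.18799511]
ctr [ 0.65173301 -0.02595692]
far end scene [ 0.69492107 -0.08000697] [ 0.72143834 -0.02469983] 0.061335510336446214 mid [ 0.70817971 -0.0523534 ]
ctr from scene end [ 0.65432098 -0.0259103 ]
t 16.13 pos [ 0.6603 -0.2575  0.1101] close 178.1 tilt [ 0.01  -0.003] | slide [-0.2321  0.0178 -0.0006] turn z -1.141 | q1,q6 [-0.14  0.11] open 0.0857 F [-0.  -0.2 -0.6]
```

Request:
servo_tool([
  {"slide": [-0.015, 0, 0], "turn": [0, 0, -0.1], "gripper": 0},
  {"slide": [-0.045, 0.001, 0], "turn": [0, 0, -0.22], "gripper": 0},
  {"slide": [-0.08, 0.002, 0], "turn": [0, 0, -0.34], "gripper": 0},
  {"slide": [-0.115, 0.003, 0], "turn": [0, 0, -0.46], "gripper": 0},
  {"slide": [-0.15, 0.004, 0], "turn": [0, 0, -0.58], "gripper": 0},
  {"slide": [-0.185, 0.005, 0], "turn": [0, 0, -0.7], "gripper": 0},
  {"slide": [-0.215, 0.006, 0], "turn": [0, 0, -0.82], "gripper": 0},
  {"slide": [-0.23, 0.006, 0], "turn": [0, 0, -0.94], "gripper": 0},
])

```text
clock: 16.8
tcp_pos: [0.6587, -0.0232, 0.1043]
ee_rot: [-0.0, 0.947, -0.322, -0.0]
force: [0.2, -0.0, -0.2]
opening: 0.085
gripper_force: 0.0
```

Request:
servo_tool([
  {"slide": [0, 0, 0], "turn": [0, 0, -0.1], "gripper": 0},
  {"slide": [0, 0, 0], "turn": [0, 0, -0.2], "gripper": 0},
  {"slide": [0, 0, 0], "turn": [0, 0, -0.2], "gripper": 0},
  {"slide": [0, 0, 0], "turn": [0, 0, -0.2], "gripper": 0},
  {"slide": [0, 0, 0], "turn": [0, 0, -0.2], "gripper": 0},
  {"slide": [0, 0, 0], "turn": [0, 0, -0.2], "gripper": 0},
  {"slide": [0, 0, 0], "turn": [0, 0, -0.2], "gripper": 0},
  {"slide": [0, 0, 0], "turn": [0, 0, -0.2], "gripper": 0},
])

```text
clock: 17.47
tcp_pos: [0.659, -0.027, 0.1043]
ee_rot: [0.0, 0.973, -0.23, -0.0]
force: [0.2, 0.0, 1.0]
opening: 0.0855
gripper_force: 0.0
```

```bash
python3 - <<'E'
from h import *
plan(.652,-.026,.018,64)
s=cap('scene')
cv2.imwrite('pics/s7.png',cv2.resize(s['pixels'][160:280,260:380],(600,600),interpolation=2))
E
```

```text
t 17.47 pos [ 0.659  -0.027   0.1043] close 63.4 tilt [-0.  0.] | slide [-0.0067  0.0022  0.0863] turn z -0.011 | q1,q6 [0.2 0.9] open 0.0855 F [0.2 0.  1. ]
```

View pics/s7.png

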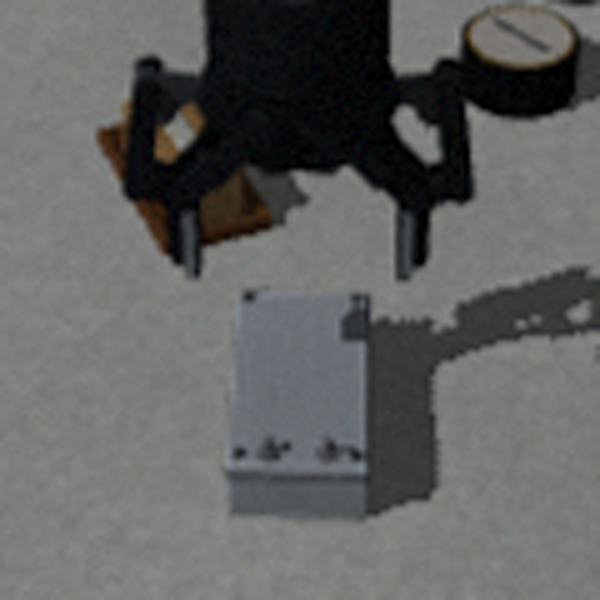

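The gripper straddles the box symmetrically (fingers at crop columns 195 and 400, box mid 300). Going down.

Request:
servo_tool([
  {"slide": [-0.003, 0.001, 0.01], "turn": [0, 0, -0.01], "gripper": 0},
  {"slide": [-0.007, 0.002, 0.03], "turn": [0, 0, -0.01], "gripper": 0},
  {"slide": [-0.007, 0.002, 0.045], "turn": [0, 0, -0.01], "gripper": 0},
  {"slide": [-0.007, 0.002, 0.058], "turn": [0, 0, -0.01], "gripper": 0},
  {"slide": [-0.007, 0.002, 0.07], "turn": [0, 0, -0.01], "gripper": 0},
  {"slide": [-0.007, 0.002, 0.079], "turn": [0, 0, -0.01], "gripper": 0},
  {"slide": [-0.007, 0.002, 0.085], "turn": [0, 0, -0.01], "gripper": 0},
  {"slide": [-0.007, 0.002, 0.086], "turn": [0, 0, -0.01], "gripper": 0},
])

```text
clock: 18.18
tcp_pos: [0.6511, -0.0255, 0.0168]
ee_rot: [0.0, 0.974, -0.225, -0.001]
force: [-0.4, -1.1, -1.2]
opening: 0.0852
gripper_force: 0.0
```

Request:
servo_tool([
  {"slide": [0, 0, 0], "turn": [0, 0, 0], "gripper": 0.1},
  {"slide": [0, 0, 0], "turn": [0, 0, 0], "gripper": 0.2},
  {"slide": [0, 0, 0], "turn": [0, 0, 0], "gripper": 0.3},
  {"slide": [0, 0, 0], "turn": [0, 0, 0], "gripper": 0.5},
  {"slide": [0, 0, 0], "turn": [0, 0, 0], "gripper": 1},
  {"slide": [0, 0, 0], "turn": [0, 0, 0], "gripper": 1},
  {"slide": [0, 0, 0], "turn": [0, 0, 0], "gripper": 1},
  {"slide": [0, 0, 0], "turn": [0, 0, 0], "gripper": 1},
], grip_force=60)

```text
clock: 18.85
tcp_pos: [0.653, -0.0251, 0.0198]
ee_rot: [-0.001, 0.974, -0.225, 0.001]
force: [0.3, 1.2, 5.5]
opening: 0.0633
gripper_force: 69.6
```

Request:
servo_tool([
  {"slide": [0, 0, 0], "turn": [0, 0, 0], "gripper": 1},
  {"slide": [0, 0, -0.003], "turn": [0, 0, 0], "gripper": 1},
  {"slide": [0, 0, -0.01], "turn": [0, 0, 0], "gripper": 1},
  {"slide": [0, 0, -0.02], "turn": [0, 0, 0], "gripper": 1},
  {"slide": [0, 0, -0.035], "turn": [0, 0, 0], "gripper": 1},
  {"slide": [0, 0, -0.05], "turn": [0, 0, 0], "gripper": 1},
  {"slide": [0, 0, -0.065], "turn": [0, 0, 0], "gripper": 1},
  {"slide": [0, 0, -0.075], "turn": [0, 0, 0], "gripper": 1},
])

```text
clock: 19.52
tcp_pos: [0.6522, -0.0255, 0.0952]
ee_rot: [-0.0, 0.974, -0.225, 0.001]
force: [-0.3, 0.6, -2.4]
opening: 0.0624
gripper_force: 68.6
```

```bash
python3 - <<'E'
from h import *
plan(.4553,-.241,.1,91)
E
```

```text
t 19.52 pos [ 0.6522 -0.0255  0.0952] close 64.0 tilt [0.002 0.   ] | slide [-0.0825  0.28   -0.0051] turn z -0.471 | q1,q6 [0.21 0.91] open 0.0624 F [-0.3  0.6 -2.4]
```

Request:
servo_tool([
  {"slide": [-0.003, 0.011, 0], "turn": [0, 0, -0.03], "gripper": 1},
  {"slide": [-0.01, 0.035, 0], "turn": [0, 0, -0.08], "gripper": 1},
  {"slide": [-0.021, 0.07, 0], "turn": [0, 0, -0.14], "gripper": 1},
  {"slide": [-0.031, 0.105, 0], "turn": [0, 0, -0.2], "gripper": 1},
  {"slide": [-0.041, 0.14, 0], "turn": [0, 0, -0.26], "gripper": 1},
  {"slide": [-0.052, 0.175, 0], "turn": [0, 0, -0.32], "gripper": 1},
  {"slide": [-0.062, 0.21, 0], "turn": [0, 0, -0.38], "gripper": 1},
  {"slide": [-0.07, 0.238, 0], "turn": [0, 0, -0.43], "gripper": 1},
])

```text
clock: 20.18
tcp_pos: [0.4821, -0.2099, 0.0935]
ee_rot: [-0.0, 1.0, -0.011, -0.001]
force: [-0.1, 1.1, -2.3]
opening: 0.0626
gripper_force: 68.7
```

```bash
python3 - <<'E'
from h import *
plan(.4553,-.241,.06,91)
E
```

```text
t 20.18 pos [ 0.4821 -0.2099  0.0935] close 88.7 tilt [-0.001  0.   ] | slide [-0.0261  0.0317  0.0336] turn z -0.039 | q1,q6 [-0.1   1.65] open 0.0626 F [-0.1  1.1 -2.3]
```

Request:
servo_tool([
  {"slide": [-0.008, 0.01, 0.003], "turn": [0, 0, -0.02], "gripper": 1},
  {"slide": [-0.016, 0.02, 0.008], "turn": [0, 0, -0.04], "gripper": 1},
  {"slide": [-0.022, 0.028, 0.015], "turn": [0, 0, -0.04], "gripper": 1},
  {"slide": [-0.026, 0.032, 0.022], "turn": [0, 0, -0.04], "gripper": 1},
  {"slide": [-0.026, 0.032, 0.03], "turn": [0, 0, -0.04], "gripper": 1},
  {"slide": [-0.026, 0.032, 0.036], "turn": [0, 0, -0.04], "gripper": 1},
  {"slide": [-0.026, 0.032, 0.038], "turn": [0, 0, -0.04], "gripper": 1},
  {"slide": [-0.026, 0.032, 0.038], "turn": [0, 0, -0.04], "gripper": 1},
])

```text
clock: 20.85
tcp_pos: [0.458, -0.2394, 0.0544]
ee_rot: [-0.0, 1.0, 0.009, -0.001]
force: [0.2, -0.4, -2.3]
opening: 0.063
gripper_force: 68.7
```

```bash
python3 - <<'E'
from h import *
plan(.4553,-.241,.025,91)
s=cap('scene')
cv2.imwrite('pics/s8.png',cv2.resize(s['pixels'][150:260,160:280],(655,600),interpolation=2))
E
```

```text
t 20.85 pos [ 0.458  -0.2394  0.0544] close 91.0 tilt [-0.002  0.   ] | slide [-0.0027  0.0016  0.0294] turn z -0.0 | q1,q6 [-0.17  1.76] open 0.063 F [ 0.2 -0.4 -2.3]
```

View pics/s8.png

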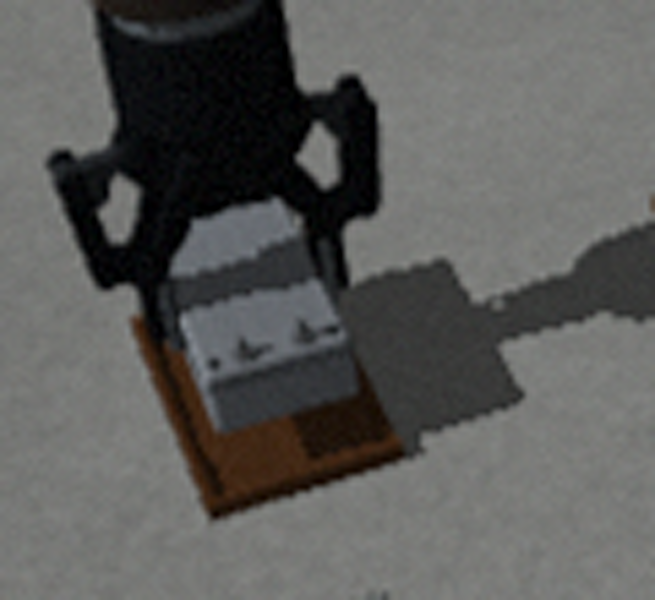

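The box is level and aligned over its tray. Lowering.

Request:
servo_tool([
  {"slide": [-0.002, 0.001, 0.003], "turn": [0, 0, 0], "gripper": 1},
  {"slide": [-0.003, 0.0015, 0.008], "turn": [0, 0, 0], "gripper": 1},
  {"slide": [-0.003, 0.0015, 0.013], "turn": [0, 0, 0], "gripper": 1},
  {"slide": [-0.003, 0.0015, 0.018], "turn": [0, 0, 0], "gripper": 1},
  {"slide": [-0.003, 0.0015, 0.022], "turn": [0, 0, 0], "gripper": 1},
  {"slide": [-0.003, 0.0015, 0.025], "turn": [0, 0, 0], "gripper": 1},
  {"slide": [-0.003, 0.0015, 0.0265], "turn": [0, 0, 0], "gripper": 1},
  {"slide": [-0.003, 0.0015, 0.028], "turn": [0, 0, 0], "gripper": 1},
])

```text
clock: 21.57
tcp_pos: [0.4549, -0.2415, 0.027]
ee_rot: [0.0, 1.0, 0.008, -0.0]
force: [-0.7, -0.3, -3.1]
opening: 0.063
gripper_force: 68.7
```

Request:
servo_tool([
  {"slide": [0, 0, 0.0005], "turn": [0, 0, 0], "gripper": 1},
  {"slide": [0, 0, 0.001], "turn": [0, 0, 0], "gripper": 1},
  {"slide": [0, 0, 0.0015], "turn": [0, 0, 0], "gripper": 1},
  {"slide": [0, 0, 0.002], "turn": [0, 0, 0], "gripper": 1},
  {"slide": [0, 0, 0.002], "turn": [0, 0, 0], "gripper": 1},
  {"slide": [0, 0, 0.002], "turn": [0, 0, 0], "gripper": 1},
  {"slide": [0, 0, 0.002], "turn": [0, 0, 0], "gripper": 1},
  {"slide": [0, 0, 0.002], "turn": [0, 0, 0], "gripper": 1},
])

```text
clock: 22.23
tcp_pos: [0.4549, -0.2415, 0.0254]
ee_rot: [0.0, 1.0, 0.008, 0.0]
force: [-0.1, -1.3, -1.9]
opening: 0.0634
gripper_force: 68.7
```

Request:
servo_tool([
  {"slide": [0, 0, 0.0005], "turn": [0, 0, 0], "gripper": 1},
  {"slide": [0, 0, 0.001], "turn": [0, 0, 0], "gripper": 1},
  {"slide": [0, 0, 0.0015], "turn": [0, 0, 0], "gripper": 1},
  {"slide": [0, 0, 0.002], "turn": [0, 0, 0], "gripper": 1},
  {"slide": [0, 0, 0.002], "turn": [0, 0, 0], "gripper": 1},
  {"slide": [0, 0, 0.002], "turn": [0, 0, 0], "gripper": 1},
  {"slide": [0, 0, 0.002], "turn": [0, 0, 0], "gripper": 1},
  {"slide": [0, 0, 0.002], "turn": [0, 0, 0], "gripper": 1},
])

```text
clock: 22.9
tcp_pos: [0.4549, -0.2415, 0.0238]
ee_rot: [0.0, 1.0, 0.008, 0.0]
force: [-2.6, 0.9, 6.4]
opening: 0.0633
gripper_force: 69.4
```

Request:
servo_tool([
  {"slide": [0, 0, 0], "turn": [0, 0, 0], "gripper": 0.2},
  {"slide": [0, 0, 0], "turn": [0, 0, 0], "gripper": 0.1},
  {"slide": [0, 0, 0], "turn": [0, 0, 0], "gripper": 0},
  {"slide": [0, 0, 0], "turn": [0, 0, 0], "gripper": 0},
  {"slide": [0, 0, 0], "turn": [0, 0, 0], "gripper": 0},
  {"slide": [0, 0, -0.01], "turn": [0, 0, 0], "gripper": 0},
  {"slide": [0, 0, -0.04], "turn": [0, 0, 0], "gripper": 0},
  {"slide": [0, 0, -0.08], "turn": [0, 0, 0], "gripper": 0},
])

```text
clock: 23.57
tcp_pos: [0.4528, -0.241, 0.1021]
ee_rot: [-0.001, 1.0, 0.008, -0.004]
force: [1.4, 0.8, -0.7]
opening: 0.0859
gripper_force: 0.0
```

```bash
python3 - <<'E'
from h import *
c=cap('top','top3.png'); im=c['pixels']
g=cv2.GaussianBlur(cv2.cvtColor(cv2.resize(im,None,fx=4,fy=4,interpolation=2),cv2.COLOR_BGR2GRAY),(5,5),0)
sub=g[195*4:265*4,225*4:285*4]
C=cv2.HoughCircles(sub,cv2.HOUGH_GRADIENT,1,60,param1=100,param2=15,minRadius=38,maxRadius=60)
for x,y,r in C[0][:3]:
    u,v=(x+900)/4-.375,(y+780)/4-.375; P=ray(c,u,v,.034); print(u,v,r/4,P.round(4),'R',r/4*(1.03-.034)/387)
plan(.457,.203,.11,178)
E
```

```text
255.75 231.0 12.9 [0.4549 0.1997 0.034 ] R 0.0332
t 23.62 pos [ 0.4588 -0.243   0.112 ] close 91.1 tilt [ 0.011 -0.005] | slide [ 6.60e-03 -4.46e-01 -1.00e-04] turn z -1.517 | q1,q6 [-0.17  1.76] open 0.0858 F [ 2.  -1.3  6.3]
```

View pics/top3.png

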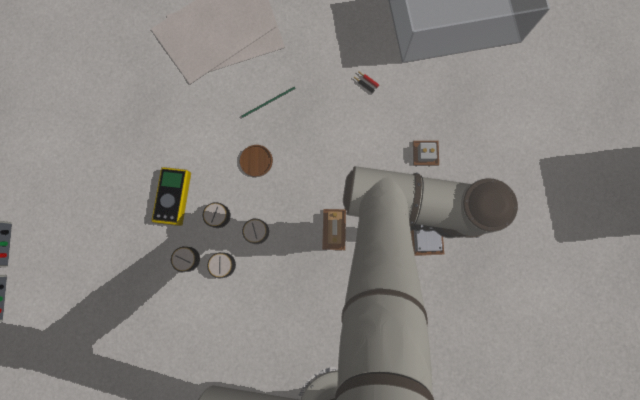

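All three placed units look seated. The real compass is at (255.75,231). Next I'll go over to it.

Request:
servo_tool([
  {"slide": [0, -0.012, 0], "turn": [0, 0, -0.03], "gripper": 0},
  {"slide": [0, -0.036, 0], "turn": [0, 0, -0.08], "gripper": 0},
  {"slide": [0.001, -0.07, 0], "turn": [0, 0, -0.13], "gripper": 0},
  {"slide": [0.001, -0.105, 0], "turn": [0, 0, -0.18], "gripper": 0},
  {"slide": [0.002, -0.14, 0], "turn": [0, 0, -0.23], "gripper": 0},
  {"slide": [0.003, -0.175, 0], "turn": [0, 0, -0.28], "gripper": 0},
  {"slide": [0.004, -0.21, 0], "turn": [0, 0, -0.33], "gripper": 0},
  {"slide": [0.004, -0.24, 0], "turn": [0, 0, -0.38], "gripper": 0},
])

```text
clock: 24.28
tcp_pos: [0.4544, 0.0007, 0.1033]
ee_rot: [-0.0, 0.98, 0.199, -0.0]
force: [-0.4, 0.8, 0.3]
opening: 0.0853
gripper_force: 0.0
```

```bash
python3 - <<'E'
from h import *
plan(.456,.2015,.1,125)
E
```

```text
t 24.28 pos [0.4544 0.0007 0.1033] close 112.9 tilt [-0.  0.] | slide [ 0.0797 -0.1843  0.0033] turn z -0.211 | q1,q6 [0.36 1.61] open 0.0853 F [-0.4  0.8  0.3]
```

Request:
servo_tool([
  {"slide": [0.014, -0.033, 0], "turn": [0, 0, -0.03], "gripper": 0},
  {"slide": [0.029, -0.067, 0], "turn": [0, 0, -0.06], "gripper": 0},
  {"slide": [0.043, -0.1, 0], "turn": [0, 0, -0.1], "gripper": 0},
  {"slide": [0.057, -0.132, 0], "turn": [0, 0, -0.14], "gripper": 0},
  {"slide": [0.068, -0.158, 0], "turn": [0, 0, -0.17], "gripper": 0},
  {"slide": [0.076, -0.176, 0.001], "turn": [0, 0, -0.2], "gripper": 0},
  {"slide": [0.08, -0.184, 0.002], "turn": [0, 0, -0.21], "gripper": 0},
  {"slide": [0.08, -0.184, 0.003], "turn": [0, 0, -0.21], "gripper": 0},
])

```text
clock: 24.95
tcp_pos: [0.4576, 0.2009, 0.1001]
ee_rot: [-0.0, 0.954, 0.3, 0.0]
force: [-0.6, -0.7, -0.1]
opening: 0.085
gripper_force: 0.0
```

```bash
python3 - <<'E'
from h import *
plan(.456,.2015,.02,125)
s=cap('scene')
cv2.imwrite('pics/s9.png',cv2.resize(s['pixels'][80:220,290:450],(640,560),interpolation=2))
print(proj(s,[[.4549,.1997,.034],[.457,.203,.034],[.456,.2015,.034]]))
C=cv2.HoughCircles
E
```

```text
t 24.95 pos [0.4576 0.2009 0.1001] close 124.9 tilt [0. 0.] | slide [-0.0009 -0.0014  0.0801] turn z -0.002 | q1,q6 [0.74 1.44] open 0.085 F [-0.6 -0.7 -0.1]
[[361.51515751 167.06437801]
 [362.92783537 167.15251756]
 [362.27739599 167.10419952]]
```

View pics/s9.png

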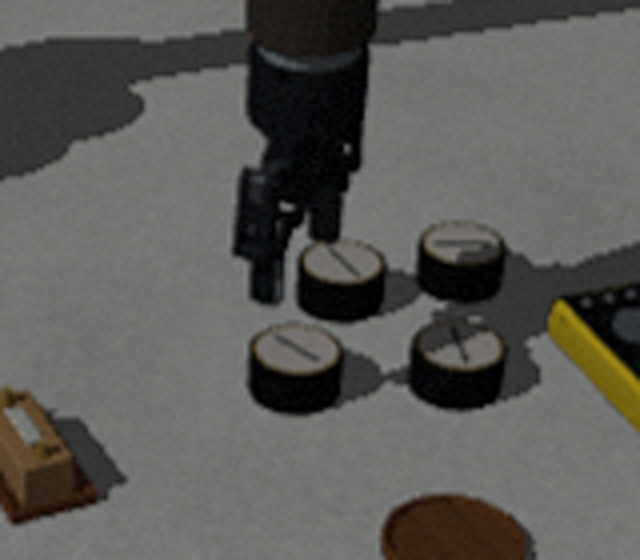

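The dial centre in the scene view is at image (363.6,167.1), so the compass is near (0.457, 0.203). Going down with a 2 mm correction.

Request:
servo_tool([
  {"slide": [0, -0.001, 0.01], "turn": [0, 0, 0], "gripper": 0},
  {"slide": [0.001, -0.002, 0.03], "turn": [0, 0, 0], "gripper": 0},
  {"slide": [0.001, -0.002, 0.045], "turn": [0, 0, 0], "gripper": 0},
  {"slide": [0.001, -0.002, 0.057], "turn": [0, 0, 0], "gripper": 0},
  {"slide": [0.001, -0.002, 0.068], "turn": [0, 0, 0], "gripper": 0},
  {"slide": [0.001, -0.002, 0.077], "turn": [0, 0, 0], "gripper": 0},
  {"slide": [0.001, -0.002, 0.081], "turn": [0, 0, 0], "gripper": 0},
  {"slide": [0.001, -0.002, 0.081], "turn": [0, 0, 0], "gripper": 0},
])

```text
clock: 25.67
tcp_pos: [0.4569, 0.2001, 0.0185]
ee_rot: [0.0, 0.955, 0.298, -0.001]
force: [0.1, -0.3, -0.2]
opening: 0.0856
gripper_force: 0.0
```

Request:
servo_tool([
  {"slide": [0, 0, 0], "turn": [0, 0, 0], "gripper": 0.1},
  {"slide": [0, 0, 0], "turn": [0, 0, 0], "gripper": 0.2},
  {"slide": [0, 0, 0], "turn": [0, 0, 0], "gripper": 0.3},
  {"slide": [0, 0, 0], "turn": [0, 0, 0], "gripper": 0.5},
  {"slide": [0, 0, 0], "turn": [0, 0, 0], "gripper": 1},
  {"slide": [0, 0, 0], "turn": [0, 0, 0], "gripper": 1},
  {"slide": [0, 0, 0], "turn": [0, 0, 0], "gripper": 1},
  {"slide": [0, 0, 0], "turn": [0, 0, 0], "gripper": 1},
], grip_force=50)

```text
clock: 26.33
tcp_pos: [0.458, 0.2018, 0.0205]
ee_rot: [-0.0, 0.954, 0.299, 0.001]
force: [-0.8, -0.6, 6.1]
opening: 0.0646
gripper_force: 54.9
```

Request:
servo_tool([
  {"slide": [0, 0, 0], "turn": [0, 0, 0], "gripper": 1},
  {"slide": [0, 0, -0.003], "turn": [0, 0, 0], "gripper": 1},
  {"slide": [0, 0, -0.01], "turn": [0, 0, 0], "gripper": 1},
  {"slide": [0, 0, -0.02], "turn": [0, 0, 0], "gripper": 1},
  {"slide": [0, 0, -0.035], "turn": [0, 0, 0], "gripper": 1},
  {"slide": [0, 0, -0.05], "turn": [0, 0, 0], "gripper": 1},
  {"slide": [0, 0, -0.065], "turn": [0, 0, 0], "gripper": 1},
  {"slide": [0, 0, -0.075], "turn": [0, 0, 0], "gripper": 1},
])

```text
clock: 27.0
tcp_pos: [0.4578, 0.2016, 0.0961]
ee_rot: [-0.0, 0.954, 0.299, 0.001]
force: [0.1, 0.2, -1.2]
opening: 0.0644
gripper_force: 55.4
```

```bash
python3 - <<'E'
from h import *
plan(.6504,.2058,.09,125)
E
```

```text
t 27.0 pos [0.4578 0.2016 0.0961] close 124.7 tilt [0.001 0.001] | slide [0.1607 0.1063 0.0063] turn z -0.005 | q1,q6 [0.74 1.44] open 0.0644 F [ 0.1  0.2 -1.2]
```

Request:
servo_tool([
  {"slide": [0.01, 0.007, 0], "turn": [0, 0, 0], "gripper": 1},
  {"slide": [0.03, 0.02, 0], "turn": [0, 0, 0], "gripper": 1},
  {"slide": [0.055, 0.036, 0], "turn": [0, 0, 0], "gripper": 1},
  {"slide": [0.08, 0.053, 0], "turn": [0, 0, 0], "gripper": 1},
  {"slide": [0.105, 0.07, 0], "turn": [0, 0, 0], "gripper": 1},
  {"slide": [0.13, 0.086, 0], "turn": [0, 0, 0], "gripper": 1},
  {"slide": [0.15, 0.099, 0], "turn": [0, 0, 0], "gripper": 1},
  {"slide": [0.161, 0.106, 0], "turn": [0, 0, 0], "gripper": 1},
])

```text
clock: 27.67
tcp_pos: [0.6526, 0.2057, 0.0941]
ee_rot: [0.0, 0.955, 0.298, 0.0]
force: [0.2, 0.6, -1.2]
opening: 0.0642
gripper_force: 55.4
```

Request:
servo_tool([
  {"slide": [0, 0, 0], "turn": [0, 0, 0], "gripper": 1},
  {"slide": [0, 0, 0.005], "turn": [0, 0, 0], "gripper": 1},
  {"slide": [0, 0, 0.015], "turn": [0, 0, 0], "gripper": 1},
  {"slide": [0, 0, 0.025], "turn": [0, 0, 0], "gripper": 1},
  {"slide": [0, 0, 0.035], "turn": [0, 0, 0], "gripper": 1},
  {"slide": [0, 0, 0.042], "turn": [0, 0, 0], "gripper": 1},
  {"slide": [0, 0, 0.045], "turn": [0, 0, 0], "gripper": 1},
  {"slide": [0, 0, 0.045], "turn": [0, 0, 0], "gripper": 1},
])

```text
clock: 28.33
tcp_pos: [0.6493, 0.2058, 0.0479]
ee_rot: [0.0, 0.954, 0.299, -0.001]
force: [-0.7, -0.2, -1.9]
opening: 0.0646
gripper_force: 55.5
```

```bash
python3 - <<'E'
from h import *
plan(.6504,.2058,.0245,124.7)
s=cap('scene')
cv2.imwrite('pics/s10.png',cv2.resize(s['pixels'][140:250,350:470],(655,600),interpolation=2))
E
```

```text
t 28.33 pos [0.6493 0.2058 0.0479] close 124.7 tilt [-0.002 -0.001] | slide [0.001  0.0006 0.0234] turn z 0.001 | q1,q6 [0.54 1.63] open 0.0646 F [-0.7 -0.2 -1.9]
```

View pics/s10.png

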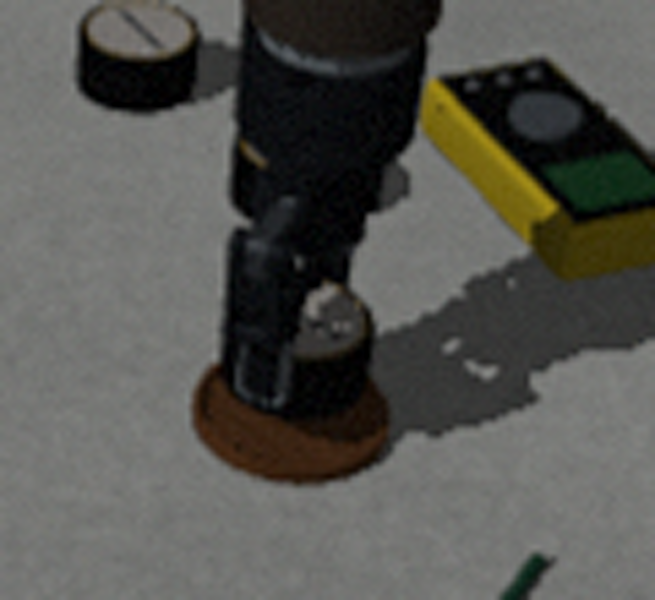

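The compass hangs over the round tray, maybe a few mm off towards +y. I'll check the tray centre from the first scene picture and the compass's right edge.

```bash
python3 - <<'E'
from h import *
s=cap('scene'); im=cv2.imread('pics/scene0.png')
hsv=cv2.cvtColor(im,cv2.COLOR_BGR2HSV)
m=((hsv[...,0]<20)&(hsv[...,1]>90)&(hsv[...,2]>30)).astype(np.uint8)*255
for k in cv2.findContours(cv2.morphologyEx(m,cv2.MORPH_CLOSE,np.ones((3,3))),0,2)[0]:
    b=cv2.boundingRect(k)
    if cv2.contourArea(k)>150 and 380<b[0]<400:
        P=np.array([ray(s,u,v,.009)[:2] for u,v in k[:,0]],np.float32); print(b,cv2.minEnclosingCircle(P),cv2.minAreaRect(P))
x,y,z=read_state()['tcp_pos']; th=np.linspace(0,6.28,90); top=z-.0165+.034
q=proj(s,np.c_[x+.033*np.cos(th),y+.033*np.sin(th),0*th+z-.0165+.034-.004])
print('expected right edge crop',(q[:,0].max()-350+.4)*5.46,'top',(q[:,1].min()-140+.4)*5.46)
E
```

```text
(386, 204, 35, 25) ((0.6557905673980713, 0.20562970638275146), 0.04739676043391228) ((0.6552708148956299, 0.20446157455444336), (0.08417484164237976, 0.09370599687099457), 54.4272346496582)
expected right edge crop 375.7003037658457 top 269.41189028012747
```

It agrees: edge 372 against 376 expected, and the tray centre within 3 mm. Lowering.

Request:
servo_tool([
  {"slide": [0.001, 0.001, 0.003], "turn": [0, 0, 0], "gripper": 1},
  {"slide": [0.001, 0.001, 0.007], "turn": [0, 0, 0], "gripper": 1},
  {"slide": [0.001, 0.001, 0.011], "turn": [0, 0, 0], "gripper": 1},
  {"slide": [0.001, 0.001, 0.015], "turn": [0, 0, 0], "gripper": 1},
  {"slide": [0.001, 0.001, 0.018], "turn": [0, 0, 0], "gripper": 1},
  {"slide": [0.001, 0.001, 0.02], "turn": [0, 0, 0], "gripper": 1},
  {"slide": [0.001, 0.001, 0.021], "turn": [0, 0, 0], "gripper": 1},
  {"slide": [0.001, 0.001, 0.022], "turn": [0, 0, 0], "gripper": 1},
])

```text
clock: 29.1
tcp_pos: [0.6516, 0.2058, 0.0271]
ee_rot: [0.0, 0.954, 0.299, -0.0]
force: [-0.2, 0.4, -1.5]
opening: 0.0641
gripper_force: 55.5
```

Request:
servo_tool([
  {"slide": [0, 0, 0.0005], "turn": [0, 0, 0], "gripper": 1},
  {"slide": [0, 0, 0.001], "turn": [0, 0, 0], "gripper": 1},
  {"slide": [0, 0, 0.0015], "turn": [0, 0, 0], "gripper": 1},
  {"slide": [0, 0, 0.0015], "turn": [0, 0, 0], "gripper": 1},
  {"slide": [0, 0, 0.0015], "turn": [0, 0, 0], "gripper": 1},
  {"slide": [0, 0, 0.0015], "turn": [0, 0, 0], "gripper": 1},
  {"slide": [0, 0, 0.0015], "turn": [0, 0, 0], "gripper": 1},
  {"slide": [0, 0, 0.0015], "turn": [0, 0, 0], "gripper": 1},
])

```text
clock: 29.77
tcp_pos: [0.6516, 0.2057, 0.0259]
ee_rot: [-0.0, 0.954, 0.298, 0.0]
force: [0.7, -0.3, -1.9]
opening: 0.0648
gripper_force: 55.5
```

Request:
servo_tool([
  {"slide": [0, 0, 0.0005], "turn": [0, 0, 0], "gripper": 1},
  {"slide": [0, 0, 0.001], "turn": [0, 0, 0], "gripper": 1},
  {"slide": [0, 0, 0.0015], "turn": [0, 0, 0], "gripper": 1},
  {"slide": [0, 0, 0.002], "turn": [0, 0, 0], "gripper": 1},
  {"slide": [0, 0, 0.002], "turn": [0, 0, 0], "gripper": 1},
  {"slide": [0, 0, 0.002], "turn": [0, 0, 0], "gripper": 1},
  {"slide": [0, 0, 0.002], "turn": [0, 0, 0], "gripper": 1},
  {"slide": [0, 0, 0.002], "turn": [0, 0, 0], "gripper": 1},
])

```text
clock: 30.43
tcp_pos: [0.6516, 0.2057, 0.0246]
ee_rot: [0.0, 0.954, 0.299, 0.0]
force: [-3.7, 0.3, 6.1]
opening: 0.0644
gripper_force: 55.9
```

Contact at the expected height. Release, rise, then look at everything.

Request:
servo_tool([
  {"slide": [0, 0, 0], "turn": [0, 0, 0], "gripper": 0.2},
  {"slide": [0, 0, 0], "turn": [0, 0, 0], "gripper": 0.1},
  {"slide": [0, 0, 0], "turn": [0, 0, 0], "gripper": 0},
  {"slide": [0, 0, 0], "turn": [0, 0, 0], "gripper": 0},
  {"slide": [0, 0, 0], "turn": [0, 0, 0], "gripper": 0},
  {"slide": [0, 0, -0.01], "turn": [0, 0, 0], "gripper": 0},
  {"slide": [0, 0, -0.04], "turn": [0, 0, 0], "gripper": 0},
  {"slide": [0, 0, -0.08], "turn": [0, 0, 0], "gripper": 0},
])

```text
clock: 31.1
tcp_pos: [0.6495, 0.2047, 0.1013]
ee_rot: [0.001, 0.954, 0.298, -0.004]
force: [0.9, 1.6, 0.1]
opening: 0.0852
gripper_force: 0.0
```

Request:
servo_tool([
  {"slide": [0, 0, -0.04], "turn": [0, 0, 0], "gripper": 0},
  {"slide": [-0.02, 0, -0.08], "turn": [0, 0, 0], "gripper": 0},
  {"slide": [-0.05, -0.01, -0.11], "turn": [0, 0, 0], "gripper": 0},
  {"slide": [-0.08, -0.03, -0.13], "turn": [0, 0, 0], "gripper": 0},
  {"slide": [-0.11, -0.05, -0.14], "turn": [0, 0, 0], "gripper": 0},
  {"slide": [-0.13, -0.06, -0.14], "turn": [0, 0, 0], "gripper": 0},
  {"slide": [-0.14, -0.07, -0.14], "turn": [0, 0, 0], "gripper": 0},
  {"slide": [-0.14, -0.07, -0.14], "turn": [0, 0, 0], "gripper": 0},
])

```text
clock: 31.77
tcp_pos: [0.4943, 0.1833, 0.2459]
ee_rot: [-0.001, 0.954, 0.299, 0.001]
force: [0.4, -0.1, -0.3]
opening: 0.0852
gripper_force: 0.0
```

```bash
python3 - <<'E'
from h import *
s=cap('scene'); c=cap('top')
a=s['pixels'][140:320,160:480]; b=c['pixels'][120:270,180:460]
cv2.imwrite('pics/end.png',np.vstack([cv2.resize(a,(533,300),interpolation=2),cv2.resize(b,(533,286),interpolation=2)]))
print({k:np.round(v,3).tolist() for k,v in read_state().items() if k in('clock','tcp_pos','joint_velocities')})
E
```

```text
{'clock': 31.867, 'joint_velocities': [-0.013, 0.04, 0.019, 0.003, 0.002, 0.001], 'tcp_pos': [0.497, 0.184, 0.245]}
```

View pics/end.png

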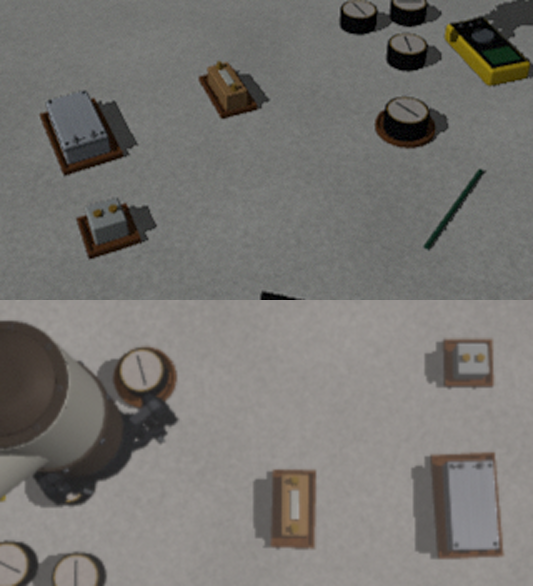

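All four units sit flat and aligned in their trays. The gripper is clear and the bystanders haven't moved.

```bash
python3 -c "
from rig import *
print(finish_job())"
```

```text
the job is handed in; nothing more can be done
None
```

I placed all four units in their own trays, flat and lined up, with the tape roll and multimeter left alone, and handed the job in at about 32 s of the 106 s allowed; no verdict came back.

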